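# Level a gel tank: pry up its low side and slip a shim under the foot

### The job

The heavy gel tank leans down to its front. Lever its front edge up with the pry bar over the ridge of the lever stand, catch the bar under the stand's hook and let go of it so that it holds the tank up by itself, and slide the red shim under the tank's front foot, across its full depth and about in its middle. Then unhook the bar, let the tank down gently onto the shim so that it stands level, and pull the bar out and lay it flat on the bench; never touch the tank with the robot itself or shove it out of place, and leave the white shim and everything else where they are.

Things in the scene. Friction and masses are not known exactly. Their poses are not given: they have to be found in the camera images.
- stand: Lever stand, fixed: aluminium base 6 mm thick (x -117 to 13, y -52 to 28 mm) with a steel ridge across it, two yellow cheeks on the ridge and a yellow hook post. Origin on the bench under the ridge's middle; x points level from the ridge to the tank, square to the tank's front, y left of that, z up. The tank's front edge is 40 mm from the ridge in +x.
- ridge (a point): Top of the ridge (fulcrum), 30 mm above the bench, middle of the gap between the cheeks. The ridge is round (radius 6 mm) and runs along the stand's y; the cheeks are 12 mm long in x, 28 mm apart inside and reach 48 mm above the bench.
- hook (a point): Middle of the hook lip's underside, 29 mm up, at stand x -80, y -27 mm. The lip is 18 mm long in x and reaches from its post (inner face y -40, top 39 mm up) to y -15, open to +y: a bar pressed straight down over the ridge passes beside it, and is caught when its grip end is then swung about the ridge towards stand -y by about 16 degrees.
- tank: Gel tank (blue sides, clear walls and lid) fixed on a stone plate, about 3 kg, standing loose on a rear rubber runner and one front foot that is 8 mm too short, so it leans 0.063 rad to the front. Plate 160 (x) x 200 (y) mm, z 32 to 56. Origin under the plate's middle at the runner's sole (bench height when level); front is -x, z up; axes near parallel to the stand's.
- pry_edge (a point): Lower front edge of the stone plate straight ahead of the ridge (tank x -80, y -75, z 32 mm), about 23 mm above the bench at the start; the bar goes under here, and the space behind is free. It must rise above about 35 mm for the shim to pass; a bar caught under the hook with its tip 12 mm behind this edge (138 mm from ridge to grip) lifts it to about 40 mm.
- lid_lip (a point): Lower edge of the lid's blue lip (tank x -108, y 20, z 94 mm): the lid (top z 116) overhangs the plate's front by 28 mm all along, so a gripper that works close in front of the plate must lean outwards, away from the tank, by 30 to 45 degrees.
- front_foot (a point): Middle of the sole of the short front foot (tank x -62, y 20, z 8 mm); the sole is 20 mm in x by 70 mm in y, its front 8 mm behind the plate's front edge.
- bar: Loose pry bar, 230 mm long, 0.34 kg: black rubber grip with two orange bands (80 x 22 x 24 mm high) and a flat steel blade 16 mm wide and 6 mm thick, flush with the grip's underside. Origin on the underside under the middle of the grip; x points along the bar to the blade's tip (190 mm away; the grip ends at x 40), z up out of the grip's top. Its centre of mass is at about x 55 mm. It starts flat on the bench.
- bar_tip (a point): End of the blade, bar x 190 mm, mid thickness.
- shim_red: Loose red plastic shim, 100 mm long, 70 g: a tongue 62 x 44 mm and 8 mm thick (x -12 to 50), a neck 20 mm wide, and on the neck an upright grip fin 30 mm long (x -45 to -15), 14 mm thick in y, up to 46 mm above the underside. Origin on the underside, middle of the length; x points to the tongue's end, z up.
- shim_red_end (a point): Middle of the tongue's end of the red shim (x 50, z 4 mm).
- shim_white: Loose white shim of the same shape, but only 4 mm thick: not wanted. Same frame.
- rack: Red tube rack, 90 x 220 x 28 mm, origin under its middle; bystander.
- tipbox: Yellow tip box with clear lid, 90 x 130 x 88 mm, origin under its middle; bystander.
- pipette: Dark blue pipette lying on the bench, 265 mm long, origin near its middle; bystander.
- bottle: Glass bottle, 80 mm across, 160 mm high, origin under its middle; bystander.
- jar: Amber jar, 68 mm across, 85 mm high, origin under its middle; bystander.
- beaker: Glass beaker, 76 mm across, 95 mm high, origin under its middle; bystander.
There are look-alikes about, which are no part of the job. Of the things like the bar, leave any that is blue; of the rest the larger one is meant.

How it is judged:
On the way, in this order (a step that is already met when the one before it is completed fails the run):
1. the bar, let go of and caught under the hook, holds the tank's front edge up (height (world z) of pry_edge above 0.035 m and contact force between bar and tank above 2 N and contact force between bar and stand above 2 N and contact force between each of the arm, the fingers and bar below 0.3 N), for 0.2 s.
2. the red shim is under the front foot while the bar still holds the tank up (x of shim_red_end in the frame of tank above -0.06 m and y of shim_red_end in the frame of tank between -0.005 and 0.045 m and height (world z) of pry_edge above 0.035 m and contact force between bar and tank above 2 N), for 0.2 s.
At the end, for the whole second after the job is handed in: The tank rests on the red shim (end of its tongue at least 12 mm in under the 20 mm deep foot, within 25 mm sideways of the foot's middle) and is level within 0.015 rad; the bar's tip is 5 mm or more out in front of the plate and the bar lies flat on the bench; all at rest (x of shim_red_end in the frame of tank above -0.06 m and y of shim_red_end in the frame of tank between -0.005 and 0.045 m and angle between tank's own z axis and vertical below 0.015 rad and contact force between shim_red and tank above 2 N and x of bar_tip in the frame of tank below -0.085 m and height (world z) of bar below 0.008 m and angle between bar's own z axis and vertical below 0.08 rad and linear speed of bar below 0.02 m/s and linear speed of tank below 0.01 m/s); the robot touches nothing.
It fails at once if the robot itself touches the tank (over 1 N) (contact force between any of the arm, the fingers and tank above 1 N).
It fails at once if the tank is dropped or jolted (faster than 0.12 m/s) (linear speed of tank above 0.12 m/s).
It fails at once if the tank is shoved more than 30 mm (distance of tank from where it was at the start of the episode above 0.03 m).
It fails at once if the white shim or another bystander is moved more than 20 mm (distance of any of shim_white, rack, tipbox, pipette, bottle, jar, beaker from where it was at the start of the episode above 0.02 m).
It also fails if it takes over 72 s, if anything falls off the work surface, if the arm or the gripper's body presses on something with over 40 N, if the wrist force passes 120 N, or if a joint passes its speed limit or range.

### The arm

A 7-joint arm with a two-finger parallel gripper is mounted at the origin on the work surface. World frame = base frame: x ahead of the robot, y to its left, z up, the work surface at z = 0. Lengths are in m, angles in rad, forces in N, time in s.
With the tool pointing down it reaches from about 0.4 to 0.85 m from the base axis. Payload 4.5 kg.
Tool frame: the origin (TCP) lies at the very end of the fingers, on their centre line; the grasp point (between the pads) lies 19 mm behind it (r.pinch_z is the distance from the TCP to the grasp point, in m); z points along the fingers, y is the line along which they close (so a half turn about z gives the same grasp; the last joint's range is limited). The gripper opens to 88 mm and grips with 3 to 60 N. Pads are 18 mm wide; open, the fingers measure 123 mm over their backs; the gripper's body (75 mm by 187 mm) begins 45 mm behind the grasp point.
Start: joints at [-1.238, 0.689, -0.195, 1.565, 0.157, 0.902, -0.215], TCP at [0.184, 0.597, 0.239] pointing down, gripper open.
Joint ranges: [-3.01, 3.01], [-0.46, 2.08], [-1.47, 1.51], [0.13, 2.56], [-1, 4.14], [0.04, 2.09], [-2.66, 2.66]. Speed limits (rad/s): [2.57, 2.57, 3.14, 3.14, 3.14, 3.14, 3.14].

### API

Orientations are given as a unit quaternion [x, y, z, w].
In Python, from plant import r, cams gives the robot as it stands.
- The arm moves only by the shell command python3 -m pendant 'ROWS' [FORCE]. ROWS is JSON, a list of rows, each a list of 3 entries, a list of its own where there are three numbers: the closure, from -1 (fully open) to 1 (shut), then the shift along the tool's x, y, z in mm, then the turn, a rotation vector about the tool's x, y, z in degrees. A call has 1 to 8 rows; each row shifts and turns the commanded pose from where the row before left it, along the tool's axes as they then stand; what a row does not reach is not made up. A row lasts 1/8 s, in which the tool goes at most 62.5 mm and 10.7 degrees, less where a joint would pass 70% of its speed; a pose out of reach is approached as far as the arm can. A call with a gripper value outside its range is refused whole. The fingers move at their own pace and stop on an object; FORCE is the grip in N (left out, the last holds). Time passes only in rows, so rows that do not move let the fingers close. It gives the time, the measured TCP pose, the force, the opening and the grip force at its end, in the units of the state.
- r.get_state(): the state, without advancing time (a new reading comes with each control period).
- cams.snapshot(name): name is "scene" or "top" or "wrist"; returns a dict with "img" (400x640x3 uint8, red, green, blue), "camera_matrix" (3x3 intrinsics, pixels), "camera_from_world" (4x4, takes a point from world to camera coordinates); the wrist camera has in their place "tool_from_camera" (4x4, takes a point from camera to tool coordinates, whose origin is the TCP and whose axes are the flange's). Camera axes: x right, y up, looking along -z (the intrinsics and any distortion apply to the point x, -y, -z); pixel columns grow to the right and rows downward; lengths in m; the calibration is good to about 2 mm. A picture is of the moment at which its call begins: read the wrist's pose just before it. There is no depth.
- r.finish_job(): hands the job in; it is judged then, once.
The state is a dict: "clock": time; "q": joint angles; "qd": joint speeds; "joint_torque": joint torques, N m; "tool_pos": TCP position; "eef_rot": TCP orientation; "contact_force": force on the tool from outside, world axes, zero at the start; "moment": the same for the moment, N m; "opening": opening from 0.0 (shut) to 1.0 (fully open); "finger_force": force on a finger pad.
Only numpy, scipy, OpenCV 4.12 (cv2) and the standard library are available. Lean on these libraries where they do the work, as an engineer would, in place of code of your own. Each camera call takes 0.05 s, during which the arm holds its last target. There are 200 camera calls.

## Working session

There is one attempt and no reset: what is moved stays moved. The work goes in short steps, Python scripts to look and compute and a shell command to move; the robot and the scene stay as the last step left them, time stands still between calls to the robot, and variables do not carry over. Pictures are saved under pics/ and viewed, at most 10 in all, crops included, and the job is handed in when it is done.

```bash
ls; mkdir -p pics; python3 - <<'E'
from plant import r,cams
import cv2,json,numpy as np,pickle
s=r.get_state();print(s)
for n in("scene","top"):
    d=cams.snapshot(n);cv2.imwrite(f"pics/{n}0.png",d["img"][:,:,::-1]);pickle.dump(d,open(f"{n}0.pkl","wb"))
    print(n,d["camera_matrix"],d["camera_from_world"],[k for k in d])
E
```

```text
pics
{'clock': 0.0, 'q': array([-1.23821221,  0.68995721, -0.19449569,  1.56631513,  0.15731357,
        0.90248789, -0.2150797 ]), 'qd': array([ 0.00040887,  0.00177248, -0.00255056, -0.00117577,  0.00065797,
        0.00088442,  0.00103389]), 'joint_torque': array([-1.17803256e-05, -5.27550566e+01, -1.26714293e+00, -1.53428668e+01,
       -5.27574169e-02,  6.55233976e-03,  1.53758674e-04]), 'tool_pos': array([0.18385315, 0.59670656, 0.23793397]), 'eef_rot': array([ 1.48789736e-01,  9.88868457e-01, -8.86269832e-04, -5.69439166e-05]), 'contact_force': array([-0.16830684,  0.48768617,  0.03151633]), 'moment': array([-0.0241975 ,  0.04081403,  0.05746273]), 'finger_force': 0.0, 'opening': 1.0018515341970802}
scene [[394.3265773    0.         321.54132   ]
 [  0.         394.3265773  203.15913199]
 [  0.           0.           1.        ]] [[ 0.87637456  0.48150213  0.01110523 -0.39162757]
 [-0.29892656  0.52570327  0.79641633  0.10014013]
 [ 0.3776381  -0.70127867  0.60464675 -1.44414707]
 [ 0.          0.          0.          1.        ]] ['img', 'camera_matrix', 'camera_from_world']
top [[383.91546914   0.         325.6355481 ]
 [  0.         383.91546914 194.40156105]
 [  0.           0.           1.        ]] [[-0.00712688 -0.99945956 -0.0320904  -0.01992072]
 [ 0.9938614  -0.01062271  0.11012123 -0.47699523]
 [-0.1104026  -0.03110859  0.99339998 -1.20602187]
 [ 0.          0.          0.          1.        ]] ['img', 'camera_matrix', 'camera_from_world']
```

View pics/scene0.png

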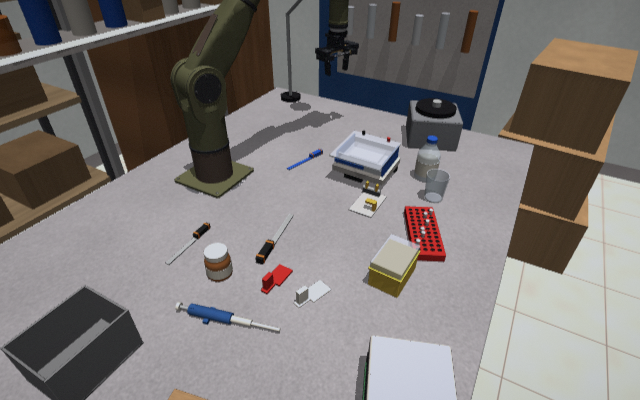

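View pics/top0.png

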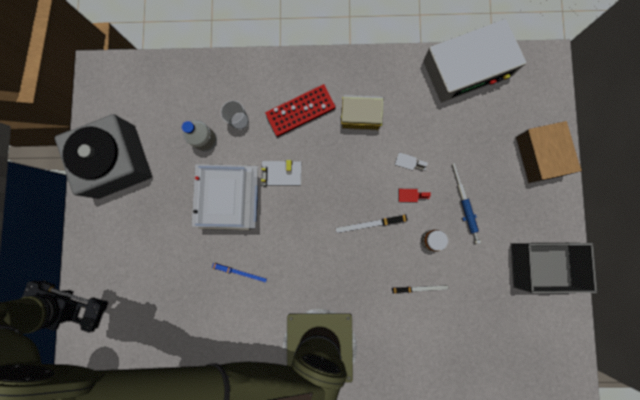

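```bash
cat > h.py <<'E'
import numpy as np,cv2
from scipy.spatial.transform import Rotation as R
def ray(d,uv):
    K=d["camera_matrix"];T=d["camera_from_world"] if "camera_from_world" in d else np.linalg.inv(d["wfc"])
    c=np.array([(uv[0]-K[0,2])/K[0,0],-(uv[1]-K[1,2])/K[1,1],-1.])
    return -T[:3,:3].T@T[:3,3],T[:3,:3].T@c
def onz(d,uv,z):
    o,v=ray(d,uv);return o+v*(z-o[2])/v[2]
def proj(d,p):
    K=d["camera_matrix"];T=d["camera_from_world"] if "camera_from_world" in d else np.linalg.inv(d["wfc"])
    c=T[:3,:3]@np.asarray(p,float)+T[:3,3]
    return np.array([K[0,2]-K[0,0]*c[0]/c[2],K[1,2]+K[1,1]*c[1]/c[2]])
def wrist():
    from plant import r,cams
    s=r.get_state();d=cams.snapshot("wrist")
    W=np.eye(4);W[:3,:3]=R.from_quat(s["eef_rot"]).as_matrix();W[:3,3]=s["tool_pos"]
    d["wfc"]=W@d["tool_from_camera"];return d
def blobs(d,lo,hi,roi=None,amin=4):
    hsv=cv2.cvtColor(d["img"],cv2.COLOR_RGB2HSV);m=cv2.inRange(hsv,np.array(lo),np.array(hi))
    if roi: k=np.zeros_like(m);k[roi[1]:roi[3],roi[0]:roi[2]]=1;m*=k
    n,l,st,c=cv2.connectedComponentsWithStats(m)
    return m,[(c[i].round(1),st[i][:5]) for i in range(1,n) if st[i][4]>=amin]
E
python3 - <<'E'
from h import *;import pickle
t=pickle.load(open("top0.pkl","rb"));s=pickle.load(open("scene0.pkl","rb"))
a=cv2.resize(t["img"][145:245,185:335],None,fx=5,fy=5,interpolation=cv2.INTER_CUBIC)
b=cv2.resize(t["img"][145:245,325:485],None,fx=5,fy=5,interpolation=cv2.INTER_CUBIC)
cv2.imwrite("pics/a.png",a[:,:,::-1])
cv2.imwrite("pics/b.png",b[:,:,::-1])
for nm,lo,hi,z in(("orange",[8,150,120],[18,255,255],.02),("red",[0,170,110],[5,255,255],.01),("yellow",[22,150,120],[35,255,255],.045)):
  for n,d,roi in(("top",t,(185,130,440,300)),("scene",s,(160,150,420,310))):
    for c,st in blobs(d,lo,hi,roi)[1]: print(nm,n,c,st,onz(d,c,z).round(3)[:2])
E
```

```text
orange scene [205.9 223.6] [204 223   5   2   7] [ 0.177 -0.238]
orange scene [195.5 232.5] [194 232   4   2   6] [ 0.178 -0.285]
orange scene [269.5 241.4] [266 240   7   4  14] [ 0.39  -0.209]
orange scene [259.9 255.2] [256 254   8   4  17] [ 0.399 -0.268]
red top [278.9 131.4] [274 130  13   5  38] [0.691 0.13 ]
red top [408.2 195. ] [399 190  20  11 206] [ 0.474 -0.29 ]
red top [425.6 194.1] [422 193   8   4  25] [ 0.476 -0.346]
red scene [413.1 222. ] [405 207  15  36 306] [0.722 0.093]
red scene [276.9 276.1] [261 265  31  28 325] [ 0.478 -0.302]
yellow top [288.5 165. ] [287 161   4   9  36] [0.571 0.093]
yellow scene [371. 201.] [366 199  11   5  29] [0.58  0.084]
yellow scene [416.6 256. ] [414 252   6   9   9] [ 0.784 -0.083]
yellow scene [411. 265.] [409 262   5   7   7] [ 0.782 -0.123]
yellow scene [386.  274.9] [369 267  35  16  51] [ 0.737 -0.188]
yellow scene [406. 273.] [404 270   5   7   7] [ 0.78  -0.156]
```

View pics/a.png

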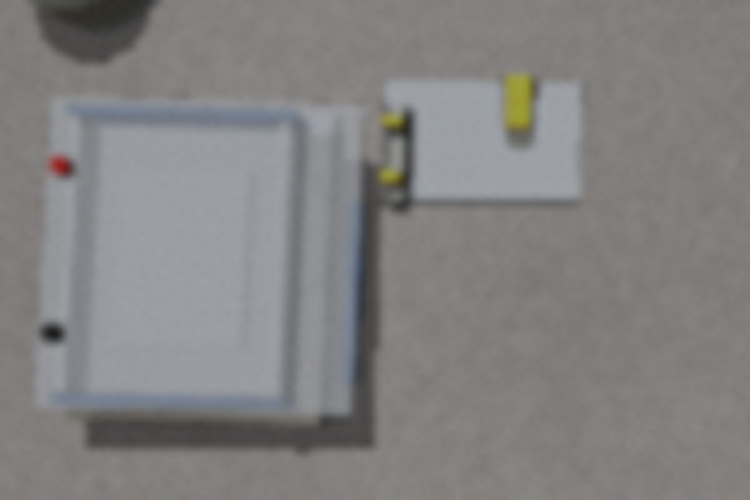

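View pics/b.png

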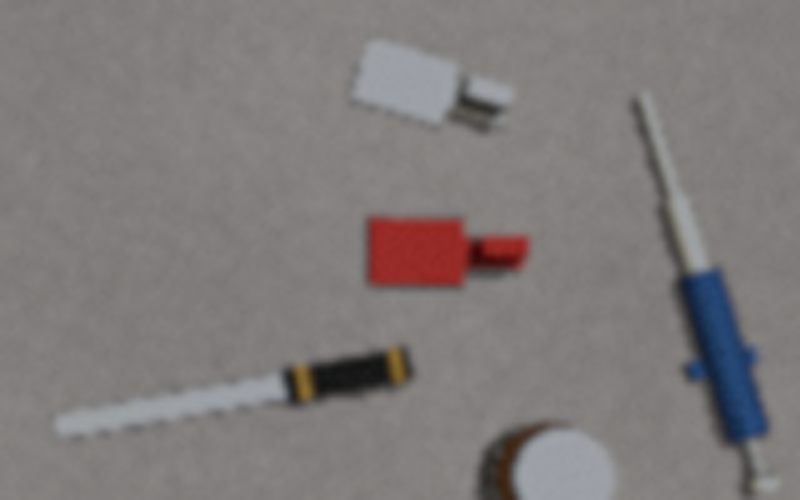

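```bash
python3 - <<'E'
from h import *;import pickle
t=pickle.load(open("top0.pkl","rb"))
f=lambda u,v,z,o=(185,145):print((u,v),z,(onz(t,(u/5+o[0]-.4,v/5+o[1]-.4),z)*1000).round(1)[:2])
print("cheeks");f(394,122,.048);f(390,177,.048)
print("hook near/far");f(519,75,.039);f(519,130,.039)
print("base");f(386,80,.006);f(580,80,.006);f(580,200,.006);f(412,200,.006)
print("lid front corners (top z~.11)");f(362,107,.1);f(350,412,.1)
o=(325,145)
print("bar tip,blade/grip junction,grip corners");f(57,428,.005,o);f(288,387,.005,o);f(405,347,.024,o);f(412,376,.024,o);f(285,368,.024,o);f(293,403,.024,o);
print("bands");f(303,382,.024,o);f(399,363,.024,o)
print("red");f(368,218,.008,o);f(368,286,.008,o);f(464,217,.008,o);f(464,286,.008,o);f(527,237,.046,o);f(527,256,.046,o)
E
```

```text
cheeks
(394, 122) 0.048 [558.  173.3]
(390, 177) 0.048 [522.6 175.5]
hook near/far
(519, 75) 0.039 [589.3  94.5]
(519, 130) 0.039 [553.4  94.4]
base
(386, 80) 0.006 [593.9 187.2]
(580, 80) 0.006 [592.2  58.3]
(580, 200) 0.006 [512.2  58.3]
(412, 200) 0.006 [513.5 169.1]
lid front corners (top z~.11)
(362, 107) 0.1 [558.2 182.9]
(350, 412) 0.1 [372.3 187.8]
bar tip,blade/grip junction,grip corners
(57, 428) 0.005 [362.5 -56.2]
(288, 387) 0.005 [ 387.7 -205.3]
(405, 347) 0.024 [ 411.7 -277.7]
(412, 376) 0.024 [ 393.3 -281.5]
(285, 368) 0.024 [ 399.  -201.5]
(293, 403) 0.024 [ 376.8 -206. ]
bands
(303, 382) 0.024 [ 390.1 -212.7]
(399, 363) 0.024 [ 401.6 -273.6]
red
(368, 218) 0.008 [ 496.5 -259.1]
(368, 286) 0.008 [ 452.3 -257.9]
(464, 217) 0.008 [ 496.5 -321. ]
(464, 286) 0.008 [ 451.6 -319.5]
(527, 237) 0.046 [ 478.7 -351.8]
(527, 256) 0.046 [ 466.7 -351.4]
```

```bash
cat > g.py <<'E'
from h import *
from plant import r
def pose(Rm,p): T=np.eye(4);T[:3,:3]=Rm;T[:3,3]=p;return T
def cur(): s=r.get_state();return pose(R.from_quat(s["eef_rot"]).as_matrix(),s["tool_pos"])
def rel(A,B,tag=""):
    D=np.linalg.inv(A)@B
    rv=R.from_matrix(D[:3,:3]).as_rotvec(degrees=True);sh=B[:3,:3].T@(B[:3,3]-A[:3,3])*1000
    print(tag,"shift in A axes",(D[:3,3]*1000).round(1),"in B axes",sh.round(1),"turn",rv.round(1),"TCP",B[:3,3].round(4))
def grasp(a,h,x=0):  # tool in object frame (object x fwd, z up), leaning back by a deg
    a=np.deg2rad(a);z=np.array([np.sin(a),0,-np.cos(a)]);X=np.array([np.cos(a),0,np.sin(a)])
    return pose(np.c_[X,np.cross(z,X),z],np.array([x,0,h])+.019*z)
ST=pose(R.from_euler('z',90-0.8,degrees=True).as_matrix(),[.5405,.1752,0])
def bar_lever(th,sw=0,L=.138):  # bar over ridge; th nose-down deg, sw swing of grip to stand -y deg, L ridge->origin
    Rm=R.from_euler('z',sw,degrees=True).as_matrix()@R.from_euler('y',th,degrees=True).as_matrix()
    t=Rm@np.array([0,0,1.]);c=np.array([0,0,.024])
    return ST@pose(Rm,c+.006*t-L*(Rm@np.array([1.,0,0])))
def yawpose(x,y,z,deg): return pose(R.from_euler('z',deg,degrees=True).as_matrix(),[x,y,z])
E
python3 - <<'E'
from g import *
A=cur();G=grasp(15,.022)
B=yawpose(.3957,-.2417,0,100.1)
pre=B.copy();pre[2,3]=.12
rel(A,pre@G,"pre");rel(pre@G,B@G,"down")
for th in(-6,0,25): print(bar_lever(th)[:3,3])
T=ST@np.array([.05,.095,0,1]);print(T)
E
```

```text
pre shift in A axes [-446.9 -734.4  115.6] in B axes [-858.1   61.5 -111.5] turn [-8.3 13.5 62.4] TCP [ 0.3948 -0.2369  0.1236]
down shift in A axes [-31.1  -0.  115.9] in B axes [-31.1   0.  115.9] turn [ 0. -0.  0.] TCP [ 0.3948 -0.2369  0.0036]
[0.53857502 0.03734225 0.0155422 ]
[0.53857322 0.03721345 0.03      ]
[0.53878915 0.05267718 0.08775917]
[0.44620737 0.22652153 0.         1.        ]
```

```bash
python3 -m pendant '[[-1,[-46,-22,0],[0,0,0]],[-1,[-46,-22,0],[0,0,0]],[-1,[-46,-22,0],[0,0,0]],[-1,[-46,-22,0],[0,0,0]],[-1,[-46,-22,0],[0,0,0]],[-1,[-46,-22,0],[0,0,0]],[-1,[-46,-22,0],[0,0,0]]]' && python3 -m pendant '[[-1,[0,0,0],[-1.2,1.9,8.9]],[-1,[0,0,0],[-1.2,1.9,8.9]],[-1,[0,0,0],[-1.2,1.9,8.9]],[-1,[0,0,0],[-1.2,1.9,8.9]],[-1,[0,0,0],[-1.2,1.9,8.9]],[-1,[0,0,0],[-1.2,1.9,8.9]],[-1,[0,0,0],[-1.2,1.9,8.9]],[-1,[0,0,0],[0,0,0]]]'
cat > n.py <<'E'
from g import *
A=cur();G=grasp(15,.022)
B=yawpose(.3957,-.2417,0,100.1)
pre=B.copy();pre[2,3]=.12
rel(A,pre@G,"pre");rel(A,B@G,"down")
E
python3 n.py
```

```text
clock: 0.98
tool_pos: [0.4473, 0.354, 0.2384]
eef_rot: [0.149, 0.989, -0.0, -0.0]
contact_force: [0.4, 0.6, 0.2]
opening: 1.002
finger_force: 0.0
clock: 1.98
tool_pos: [0.4461, 0.3543, 0.2383]
eef_rot: [0.636, 0.761, 0.084, -0.098]
contact_force: [0.3, 0.1, 1.0]
opening: 1.002
finger_force: 0.0
pre shift in A axes [-582.8 -155.6  -36.8] in B axes [-583.2 -154.1  -37.6] turn [0.2 0.1 0.2] TCP [ 0.3948 -0.2369  0.1236]
down shift in A axes [-613.7 -156.    79.1] in B axes [-614.2 -154.1   78.3] turn [0.2 0.1 0.2] TCP [ 0.3948 -0.2369  0.0036]
```

```bash
python3 -m pendant '[[-1,[-53,-14,-3.4],[0,0,0]],[-1,[-53,-14,-3.4],[0,0,0]],[-1,[-53,-14,-3.4],[0,0,0]],[-1,[-53,-14,-3.4],[0,0,0]],[-1,[-53,-14,-3.4],[0,0,0]],[-1,[-53,-14,-3.4],[0,0,0]]]' && python3 -m pendant '[[-1,[-53,-14,-3.4],[0,0,0]],[-1,[-53,-14,-3.4],[0,0,0]],[-1,[-53,-14,-3.4],[0,0,0]],[-1,[-53,-14,-3.4],[0,0,0]],[-1,[-53,-14,-3.4],[0,0,0]],[-1,[0,0,0],[0.2,0.1,0.2]],[-1,[0,0,0],[0,0,0]]]'
python3 n.py; python3 - <<'E'
from h import *
import pickle
d=wrist();pickle.dump(d,open("w1.pkl","wb"));cv2.imwrite("pics/w1.png",d["img"][:,:,::-1])
for c,st in blobs(d,[8,150,100],[20,255,255],None,20)[1]:print(c,st,onz(d,c,.024).round(4))
E
```

```text
clock: 2.72
tool_pos: [0.4196, 0.0317, 0.1757]
eef_rot: [0.634, 0.762, 0.086, -0.098]
contact_force: [0.4, 0.6, 0.1]
opening: 1.002
finger_force: 0.0
clock: 3.6
tool_pos: [0.3969, -0.2348, 0.1236]
eef_rot: [0.636, 0.76, 0.085, -0.101]
contact_force: [-0.1, 0.9, -0.6]
opening: 0.999
finger_force: 0.0
pre shift in A axes [-1.6 -2.4 -0.5] in B axes [-1.6 -2.4 -0.5] turn [ 0.  -0.1  0.1] TCP [ 0.3948 -0.2369  0.1236]
down shift in A axes [-32.9  -2.5 115.4] in B axes [-32.7  -2.4 115.5] turn [ 0.  -0.1  0.1] TCP [ 0.3948 -0.2369  0.0036]
[ 85.6 193. ] [ 76 190  20   7 110] [ 0.1792 -0.2377  0.024 ]
[315.5 208. ] [304 205  24   7 167] [ 0.3906 -0.214   0.024 ]
[ 78.6 240.6] [ 69 238  20   5  61] [ 0.1806 -0.2821  0.024 ]
[514.8 275.8] [512 272   7   9  20] [ 0.5829 -0.2433  0.024 ]
[211.1 338.4] [191 335  41   7 214] [ 0.3169 -0.3494  0.024 ]
```

View pics/w1.png

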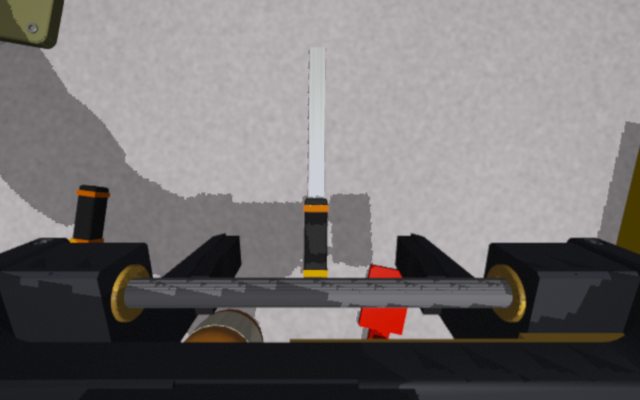

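```bash
python3 -m pendant '[[-0.1,[-6.6,-2.4,22],[0,0,0]],[-0.1,[-6.6,0,23],[0,0,0]],[-0.1,[-6.6,0,23],[0,0,0]],[-0.1,[-6.6,0,23],[0,0,0]],[-0.1,[-6,0,18],[0,0,0]],[-0.1,[0,0,6],[0,0,0]],[-0.1,[0,0,0],[0,0,0]]]' && python3 n.py
```

```text
clock: 4.53
tool_pos: [0.3945, -0.2368, 0.0043]
eef_rot: [0.637, 0.76, 0.084, -0.101]
contact_force: [0.3, -0.6, -0.1]
opening: 0.549
finger_force: 0.0
pre shift in A axes [  30.9    0.3 -115.2] in B axes [  30.7    0.3 -115.3] turn [-0.  -0.1  0. ] TCP [ 0.3948 -0.2369  0.1236]
down shift in A axes [-0.3  0.3  0.6] in B axes [-0.3  0.3  0.6] turn [-0.  -0.1  0. ] TCP [ 0.3948 -0.2369  0.0036]
```

```bash
python3 -m pendant '[[1,[0,0,0],[0,0,0]],[1,[0,0,0],[0,0,0]],[1,[0,0,0],[0,0,0]],[1,[0,0,0],[0,0,0]],[1,[0,0,0],[0,0,0]],[1,[2.6,0,-10],[0,0,0]],[1,[8,0,-30],[0,0,0]],[1,[10,0,-38],[0,0,0]]]' 60 && python3 -m pendant '[[1,[10,0,-38],[0,0,0]],[1,[0,0,0],[0,0,0]]]'
cat > n2.py <<'E'
from g import *
A=cur();G=grasp(15,.022)
P=bar_lever(26,0,.25);P[2,3]+=.03
Q=bar_lever(26,0,.205);U=bar_lever(26,0,.138)
rel(A,P@G,"above");rel(A,Q@G,"at ridge");rel(A,U@G,"under edge")
rel(P@G,Q@G,"P->Q");rel(Q@G,U@G,"Q->U")
E
python3 n2.py; python3 - <<'E'
from h import *
import pickle
d=wrist();cv2.imwrite("pics/w2.png",d["img"][:,:,::-1])
E
```

```text
clock: 5.52
tool_pos: [0.3935, -0.2375, 0.0853]
eef_rot: [0.637, 0.76, 0.084, -0.102]
contact_force: [0.1, 0.1, -3.5]
opening: 0.243
finger_force: 60.0
clock: 5.78
tool_pos: [0.3955, -0.2389, 0.1262]
eef_rot: [0.637, 0.76, 0.084, -0.098]
contact_force: [-0.1, -0.6, -3.7]
opening: 0.244
finger_force: 60.0
above shift in A axes [175.7 174.5   1.7] in B axes [188.  139.3 -81.3] turn [ -0.2 -25.8  10.9] TCP [ 0.5375 -0.0408  0.1701]
at ridge shift in A axes [201.3 182.   60. ] in B axes [237.1 139.3 -40.2] turn [ -0.2 -25.8  10.9] TCP [ 5.380e-01 -4.000e-04  1.204e-01]
under edge shift in A axes [250.9 193.2 103.6] in B axes [301.9 139.3 -22.8] turn [ -0.2 -25.8  10.9] TCP [0.5389 0.0598 0.091 ]
P->Q shift in A axes [49.2  0.  41.1] in B axes [49.2 -0.  41.1] turn [0. 0. 0.] TCP [ 5.380e-01 -4.000e-04  1.204e-01]
Q->U shift in A axes [64.7  0.  17.3] in B axes [64.7  0.  17.3] turn [0. 0. 0.] TCP [0.5389 0.0598 0.091 ]
```

View pics/w2.png

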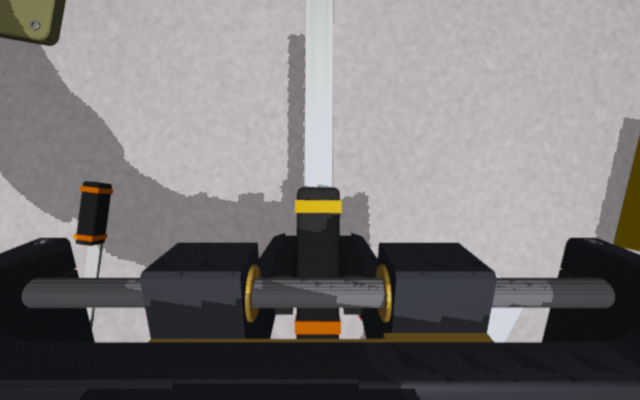

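```bash
python3 -m pendant '[[1,[10,0,-36],[0,0,0]],[1,[0,0,0],[0,-6.45,2.7]],[1,[0,0,0],[0,-6.45,2.7]],[1,[0,0,0],[0,-6.45,2.7]],[1,[0,0,0],[0,-6.45,2.7]],[1,[0,0,0],[0,0,0]]]' && python3 n2.py
```

```text
clock: 6.58
tool_pos: [0.3942, -0.2337, 0.1599]
eef_rot: [0.704, 0.704, -0.071, 0.062]
contact_force: [-0.0, 0.2, -3.5]
opening: 0.247
finger_force: 60.0
above shift in A axes [187.5 142.6 -47.8] in B axes [189.3 140.5 -47.2] turn [-0.6 -0.2  0.8] TCP [ 0.5375 -0.0408  0.1701]
at ridge shift in A axes [236.6 143.7  -6.5] in B axes [238.5 140.5  -6.1] turn [-0.6 -0.2  0.8] TCP [ 5.380e-01 -4.000e-04  1.204e-01]
under edge shift in A axes [301.2 144.8  11.1] in B axes [303.2 140.5  11.3] turn [-0.6 -0.2  0.8] TCP [0.5389 0.0598 0.091 ]
P->Q shift in A axes [49.2  0.  41.1] in B axes [49.2 -0.  41.1] turn [0. 0. 0.] TCP [ 5.380e-01 -4.000e-04  1.204e-01]
Q->U shift in A axes [64.7  0.  17.3] in B axes [64.7  0.  17.3] turn [0. 0. 0.] TCP [0.5389 0.0598 0.091 ]
```

```bash
python3 -m pendant '[[1,[36,28,-10],[-0.6,-0.2,0.8]],[1,[38,28,-10],[0,0,0]],[1,[38,28,-10],[0,0,0]],[1,[38,28,-10],[0,0,0]],[1,[38,28,-8],[0,0,0]],[1,[0,0,0],[0,0,0]],[1,[0,0,0],[0,0,0]]]' && python3 n2.py && python3 - <<'E'
from g import *
from plant import cams
A=cur();Bar=A@np.linalg.inv(grasp(15,.022))
ims=[]
for n,(x0,y0,x1,y1) in(("top",(250,120,400,220)),("scene",(300,140,420,220))):
    d=cams.snapshot(n)
    for q in([.19,.008,.003],[.19,-.008,.003],[.04,0,.024],[.04,0,.006]): 
        p=(Bar@np.r_[q,1])[:3];print(n,q,proj(d,p).round(1),(p*1000).round(1))
    im=d["img"][y0:y1,x0:x1];ims.append(cv2.resize(im,(600,int(600*(y1-y0)/(x1-x0))),interpolation=cv2.INTER_CUBIC)[:400,:])
cv2.imwrite("pics/c.png",np.vstack([ims[0][100:300],ims[1]])[:,:,::-1])
w=wrist();cv2.imwrite("pics/w3.png",w["img"][:,:,::-1])
import pickle;pickle.dump(w,open("w3.pkl","wb"))
E
```

```text
clock: 7.45
tool_pos: [0.5372, -0.0493, 0.1723]
eef_rot: [0.713, 0.694, -0.068, 0.068]
contact_force: [-1.1, -0.6, -3.6]
opening: 0.241
finger_force: 60.0
above shift in A axes [8.7 0.  0.6] in B axes [8.7 0.2 0.6] turn [ 0.   0.  -0.7] TCP [ 0.5375 -0.0408  0.1701]
at ridge shift in A axes [57.9 -0.6 41.7] in B axes [57.9  0.2 41.7] turn [ 0.   0.  -0.7] TCP [ 5.380e-01 -4.000e-04  1.204e-01]
under edge shift in A axes [122.6  -1.4  59. ] in B axes [122.6   0.2  59. ] turn [ 0.   0.  -0.7] TCP [0.5389 0.0598 0.091 ]
P->Q shift in A axes [49.2  0.  41.1] in B axes [49.2 -0.  41.1] turn [0. 0. 0.] TCP [ 5.380e-01 -4.000e-04  1.204e-01]
Q->U shift in A axes [64.7  0.  17.3] in B axes [64.7  0.  17.3] turn [0. 0. 0.] TCP [0.5389 0.0598 0.091 ]
top [0.19, 0.008, 0.003] [278.9 174.1] [533.8 116.9  90.6]
top [0.19, -0.008, 0.003] [279.1 169. ] [549.8 116.5  90.6]
top [0.04, 0, 0.024] [318.4 167.2] [538.3  -8.8 175.2]
top [0.04, 0, 0.006] [321.4 168.2] [538.1 -16.7 159.1]
scene [0.19, 0.008, 0.003] [363.  180.1] [533.8 116.9  90.6]
scene [0.19, -0.008, 0.003] [367.5 181.6] [549.8 116.5  90.6]
scene [0.04, 0, 0.024] [348.7 177.2] [538.3  -8.8 175.2]
scene [0.04, 0, 0.006] [347.2 183.3] [538.1 -16.7 159.1]
```

View pics/w3.png

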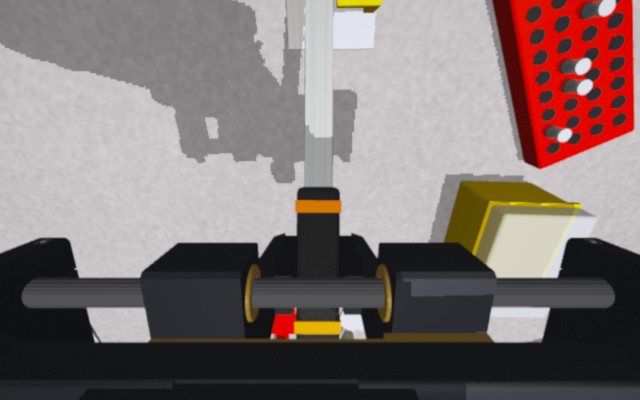

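View pics/c.png

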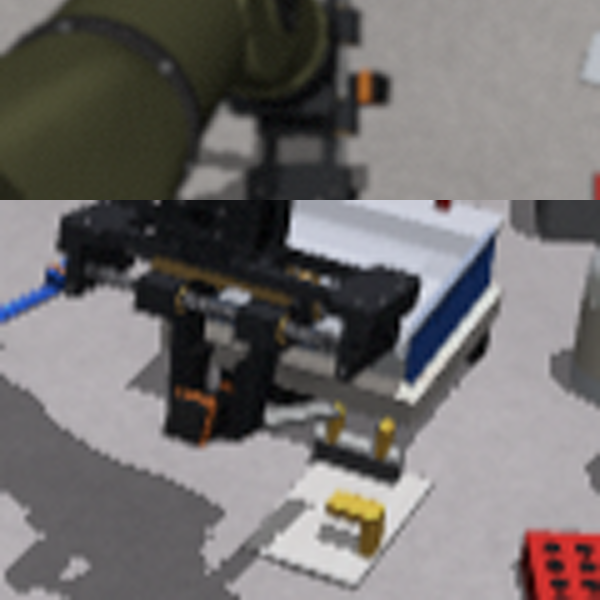

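```bash
python3 - <<'E'
from g import *
import pickle
d=pickle.load(open("w3.pkl","rb"))
for uv in((288,49),(375,49),(374,15)):print((onz(d,uv,.006)*1000).round(1))
im=d["img"];print(im[20:60:3,365].tolist());print(im[40,280:300].sum(1),im[40,366:384].sum(1),im[20,366:384].sum(1))
E
```

```text
[512.5  58.7   6. ]
[593.7  56.4   6. ]
[591.2  83.    6. ]
[[224, 227, 236], [224, 227, 236], [225, 227, 236], [225, 228, 237], [225, 228, 237], [225, 228, 237], [225, 228, 237], [226, 228, 237], [226, 228, 237], [224, 226, 235], [201, 196, 198], [204, 199, 201], [199, 195, 197], [200, 195, 197]]
[593 591 589 579 484 403 387 366 475 532 547 550 545 539 537 540 546 549
 544 534] [690 690 691 690 691 691 690 682 617 584 586 583 583 586 589 593 595 595] [688 688 687 687 687 687 687 687 679 602 577 586 587 583 582 582 584 582]
```

```bash
python3 -m pendant '[[1,[19,0,13],[0,0,-0.7]],[1,[19,0,13],[0,0,0]],[1,[19,0,13],[0,0,0]],[1,[0.9,0.2,1.2],[0,0,0]],[1,[0,0,0],[0,0,0]],[1,[0,0,0],[0,0,0]]]' && python3 n2.py && python3 - <<'E'
from g import *
d=wrist();cv2.imwrite("pics/w4.png",d["img"][:,:,::-1])
E
```

```text
clock: 8.35
tool_pos: [0.5399, 0.0012, 0.1233]
eef_rot: [0.708, 0.699, -0.067, 0.07]
contact_force: [0.2, -1.6, -2.9]
opening: 0.242
finger_force: 60.0
above shift in A axes [-50.3  -1.7 -37.9] in B axes [-50.2  -1.9 -38. ] turn [0.3 0.1 0. ] TCP [ 0.5375 -0.0408  0.1701]
at ridge shift in A axes [-1.  -1.9  3.1] in B axes [-1.  -1.9  3.1] turn [0.3 0.1 0. ] TCP [ 5.380e-01 -4.000e-04  1.204e-01]
under edge shift in A axes [63.7 -1.9 20.4] in B axes [63.7 -1.9 20.5] turn [0.3 0.1 0. ] TCP [0.5389 0.0598 0.091 ]
P->Q shift in A axes [49.2  0.  41.1] in B axes [49.2 -0.  41.1] turn [0. 0. 0.] TCP [ 5.380e-01 -4.000e-04  1.204e-01]
Q->U shift in A axes [64.7  0.  17.3] in B axes [64.7  0.  17.3] turn [0. 0. 0.] TCP [0.5389 0.0598 0.091 ]
```

View pics/w4.png

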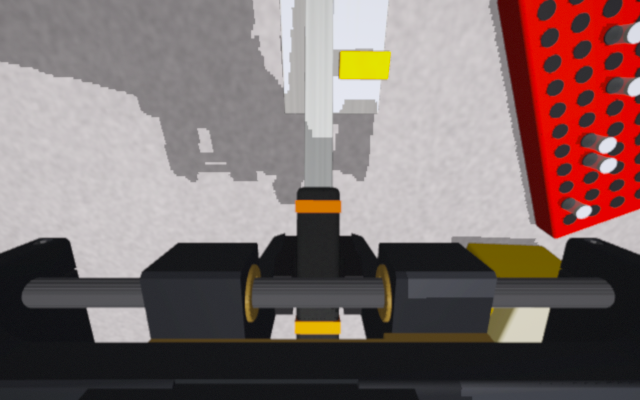

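```bash
python3 -m pendant '[[1,[0,-1.9,1.8],[0.3,0.1,0]],[1,[10.6,0,2.85],[0,0,0]],[1,[10.6,0,2.85],[0,0,0]],[1,[10.6,0,2.85],[0,0,0]],[1,[0,0,0],[0,0,0]],[1,[0,0,0],[0,0,0]]]' && python3 n2.py
```

```text
clock: 9.15
tool_pos: [0.5381, 0.0314, 0.1064]
eef_rot: [0.708, 0.7, -0.069, 0.067]
contact_force: [0.1, 0.3, -3.4]
opening: 0.245
finger_force: 60.0
above shift in A axes [-83.    0.2 -48.8] in B axes [-83.    0.4 -48.7] turn [-0.1 -0.   0.1] TCP [ 0.5375 -0.0408  0.1701]
at ridge shift in A axes [-33.8   0.4  -7.6] in B axes [-33.8   0.4  -7.6] turn [-0.1 -0.   0.1] TCP [ 5.380e-01 -4.000e-04  1.204e-01]
under edge shift in A axes [30.9  0.5  9.7] in B axes [30.9  0.4  9.7] turn [-0.1 -0.   0.1] TCP [0.5389 0.0598 0.091 ]
P->Q shift in A axes [49.2  0.  41.1] in B axes [49.2 -0.  41.1] turn [0. 0. 0.] TCP [ 5.380e-01 -4.000e-04  1.204e-01]
Q->U shift in A axes [64.7  0.  17.3] in B axes [64.7  0.  17.3] turn [0. 0. 0.] TCP [0.5389 0.0598 0.091 ]
```

```bash
python3 -m pendant '[[1,[8,0,2.1],[0,0,0]],[1,[8,0,2.1],[0,0,0]],[1,[0,0,0],[0,0,0]]]' && python3 -m pendant '[[1,[7.5,0,2],[0,0,0]],[1,[7.5,0,2],[0,0,0]],[1,[0,0,0],[0,0,0]],[1,[0,0,0],[0,0,0]]]' && python3 n2.py
```

```text
clock: 9.52
tool_pos: [0.5381, 0.0475, 0.0988]
eef_rot: [0.708, 0.7, -0.068, 0.066]
contact_force: [-0.5, -0.6, -3.7]
opening: 0.242
finger_force: 60.0
clock: 10.02
tool_pos: [0.5383, 0.0602, 0.0925]
eef_rot: [0.708, 0.7, -0.069, 0.067]
contact_force: [0.1, 0.9, -3.1]
opening: 0.247
finger_force: 60.0
above shift in A axes [-114.     0.3  -57. ] in B axes [-114.     0.6  -56.9] turn [-0.1 -0.   0.1] TCP [ 0.5375 -0.0408  0.1701]
at ridge shift in A axes [-64.8   0.4 -15.8] in B axes [-64.8   0.6 -15.8] turn [-0.1 -0.   0.1] TCP [ 5.380e-01 -4.000e-04  1.204e-01]
under edge shift in A axes [-0.1  0.6  1.5] in B axes [-0.1  0.6  1.5] turn [-0.1 -0.   0.1] TCP [0.5389 0.0598 0.091 ]
P->Q shift in A axes [49.2  0.  41.1] in B axes [49.2 -0.  41.1] turn [0. 0. 0.] TCP [ 5.380e-01 -4.000e-04  1.204e-01]
Q->U shift in A axes [64.7  0.  17.3] in B axes [64.7  0.  17.3] turn [0. 0. 0.] TCP [0.5389 0.0598 0.091 ]
```

```bash
python3 - <<'E'
from g import *
A=cur();G=grasp(15,.022)
rel(bar_lever(26)@G,bar_lever(23)@G,"step3")
rel(A,bar_lever(23)@G);rel(A,bar_lever(-8)@G)
rel(bar_lever(-8)@G,bar_lever(-8,4)@G,"swing4");rel(bar_lever(-8)@G,bar_lever(-8,18)@G,"swing18")
E
python3 -m pendant '[[1,[-0.3,0.4,8.5],[0,3,0]],[1,[-0.3,0,7],[0,3,0]],[1,[-0.3,0,7],[0,3,0]],[1,[0,0,0],[0,0,0]]]'
```

```text
step3 shift in A axes [-2.1  0.   6.7] in B axes [-2.5  0.   6.5] turn [-0.  3.  0.] TCP [0.5388 0.0565 0.0849]
 shift in A axes [-2.2  0.6  8.2] in B axes [-2.7  0.6  8.1] turn [-0.1  3.   0.1] TCP [0.5388 0.0565 0.0849]
 shift in A axes [-3.1  0.6 79.5] in B axes [-47.    0.6  64.2] turn [-0.1 34.   0.1] TCP [0.5386 0.0421 0.015 ]
swing4 shift in A axes [0.3 9.3 0.1] in B axes [-0.3  9.3 -0.1] turn [ 1.6 -0.  -3.7] TCP [0.5479 0.0423 0.015 ]
swing18 shift in A axes [ 6.  41.1  2.5] in B axes [-6.  41.1 -2.5] turn [  7.   -0.  -16.6] TCP [0.5799 0.048  0.015 ]
clock: 10.52
tool_pos: [0.5386, 0.053, 0.071]
eef_rot: [0.713, 0.701, -0.013, 0.012]
contact_force: [-1.6, -5.7, 6.5]
opening: 0.245
finger_force: 60.0
```

```bash
cat > n3.py <<'E'
import sys
from g import *
A=cur();G=grasp(15,.022);Bar=A@np.linalg.inv(G);S=np.linalg.inv(ST)@Bar
print("bar in stand",(S[:3,3]*1000).round(1),"pitch",np.rad2deg(np.arcsin(-S[2,0])).round(1),"swing",np.rad2deg(np.arctan2(S[1,0],S[0,0])).round(1),"F",r.get_state()["contact_force"].round(1))
for a in sys.argv[1:]:
    th,sw,L=map(float,a.split(","));rel(A,bar_lever(th,sw,L/1000)@G,a)
E
python3 n3.py 17,0,138 14,0,138 2,0,138; python3 - <<'E'
from h import *
import pickle
from plant import cams
d=cams.snapshot("scene");e=pickle.load(open("scene0.pkl","rb"))
x=cv2.absdiff(d["img"],e["img"])[120:200,320:420].max(2);print((x>40).sum())
E
```

```text
bar in stand [-128.     0.2   69. ] pitch 17.1 swing -0.1 F [-1.6 -5.7  6.5]
17,0,138 shift in A axes [-2.3  0.2 -1. ] in B axes [-2.3  0.2 -1. ] turn [-0.1  0.1 -0.1] TCP [0.5388 0.0508 0.0721]
14,0,138 shift in A axes [-4.4  0.2  5.6] in B axes [-4.7  0.2  5.4] turn [-0.1  3.1 -0.1] TCP [0.5387 0.0484 0.0656]
2,0,138 shift in A axes [-9.2  0.2 33.1] in B axes [-17.5   0.2  29.5] turn [-0.1 15.1 -0.1] TCP [0.5386 0.0425 0.0383]
2701
```

```bash
python3 -m pendant '[[1,[-3.5,0.2,6.2],[0,3,0]],[1,[-2.5,0,6.5],[0,3,0]],[1,[-2.1,0,6.6],[0,3,0]],[1,[-2.1,0,6.6],[0,3,0]],[1,[0,0,0],[0,0,0]]]' && python3 n3.py 5,0,138 -8,0,138
```

```text
clock: 11.2
tool_pos: [0.5395, 0.0477, 0.0444]
eef_rot: [0.709, 0.7, 0.063, -0.062]
contact_force: [-0.0, 0.9, 3.2]
opening: 0.243
finger_force: 60.0
bar in stand [-132.7   -0.8   41.2] pitch 4.9 swing 0.1 F [-0.   0.9  3.2]
5,0,138 shift in A axes [-4.  -0.8 -1.5] in B axes [-4.  -0.8 -1.5] turn [-0.  -0.1  0.1] TCP [0.5387 0.0435 0.0452]
-8,0,138 shift in A axes [-10.7  -0.8  27.9] in B axes [-16.6  -0.8  24.9] turn [-0.1 12.9  0.1] TCP [0.5386 0.0421 0.015 ]
```

```bash
python3 -m pendant '[[1,[-2.7,-0.2,6.9],[0,3.2,0]],[1,[-2.7,-0.2,6.9],[0,3.2,0]],[1,[-2.7,-0.2,6.9],[0,3.2,0]],[1,[-2.6,-0.2,6.9],[0,3.2,0]],[1,[0,0,0],[0,0,0]],[1,[0,0,0],[0,0,0]]]' && python3 n3.py -8,0,138 -8,9,138 -8,17,138; python3 - <<'E'
from h import *
from plant import cams
d=cams.snapshot("scene");cv2.imwrite("pics/s5.png",cv2.resize(d["img"][130:220,300:440],None,fx=5,fy=5,interpolation=cv2.INTER_CUBIC)[:,:,::-1])
E
```

```text
clock: 11.95
tool_pos: [0.5388, 0.0457, 0.0157]
eef_rot: [0.697, 0.689, 0.141, -0.14]
contact_force: [0.8, 4.6, 4.4]
opening: 0.25
finger_force: 60.0
bar in stand [-1.339e+02 -1.000e-01  1.140e+01] pitch -7.9 swing 0.2 F [0.8 4.6 4.4]
-8,0,138 shift in A axes [-3.6 -0.1 -0.8] in B axes [-3.6 -0.1 -0.8] turn [-0.1  0.1  0.2] TCP [0.5386 0.0421 0.015 ]
-8,9,138 shift in A axes [-2.2 20.7 -0.2] in B axes [-5.1 20.2 -1.4] turn [ 3.4  0.1 -8.1] TCP [0.5595 0.0434 0.015 ]
-8,17,138 shift in A axes [ 1.6 38.9  1.4] in B axes [-8.8 37.8 -3. ] turn [  6.6   0.1 -15.5] TCP [0.5776 0.0474 0.015 ]
```

```bash
python3 -m pendant '[[1,[0.1,6.5,0],[1.12,0,-2.6]],[1,[0.1,6.5,0],[1.12,0,-2.6]],[1,[0.1,6.5,0],[1.12,0,-2.6]],[1,[0.1,6.5,0],[1.12,0,-2.6]],[1,[0.1,6.5,0],[1.12,0,-2.6]],[1,[0.1,6.5,0],[1.12,0,-2.6]],[1,[0,0,0],[0,0,0]],[1,[0,0,0],[0,0,0]]]' && python3 n3.py -4.9,17,138
```

```text
clock: 13.0
tool_pos: [0.5783, 0.0467, 0.0151]
eef_rot: [0.59, 0.783, 0.118, -0.157]
contact_force: [4.5, -4.1, 4.4]
opening: 0.245
finger_force: 60.1
bar in stand [-132.2  -40.8   10.9] pitch -7.6 swing 16.8 F [ 4.5 -4.1  4.4]
-4.9,17,138 shift in A axes [ 3.2 -0.4 -6.4] in B axes [ 2.9 -0.4 -6.5] turn [-0.  -2.7 -0.2] TCP [0.5777 0.0471 0.0222]
```

```bash
python3 -m pendant '[[1,[0.7,0,-2],[0,-0.9,0]],[1,[0.7,0,-2],[0,-0.9,0]],[1,[0.6,0,-1.5],[0,-0.7,0]],[1,[0,0,0],[0,0,0]],[1,[0,0,0],[0,0,0]]]' && python3 n3.py -4.9,17,138
```

```text
clock: 13.62
tool_pos: [0.5781, 0.0461, 0.021]
eef_rot: [0.592, 0.786, 0.104, -0.14]
contact_force: [4.5, -5.2, 3.9]
opening: 0.244
finger_force: 60.1
bar in stand [-133.   -40.8   16.9] pitch -5.1 swing 16.8 F [ 4.5 -5.2  3.9]
-4.9,17,138 shift in A axes [ 1.4 -0.1 -0.8] in B axes [ 1.4 -0.1 -0.8] turn [-0.  -0.2 -0.2] TCP [0.5777 0.0471 0.0222]
```

```bash
python3 -m pendant '[[1,[0.2,0,-1.2],[0,-0.3,0]],[1,[0.2,0,-1.2],[0,-0.3,0]],[1,[0,0,0],[0,0,0]],[1,[0,0,0],[0,0,0]]]' && python3 n3.py -4.9,17,138
```

```text
clock: 14.12
tool_pos: [0.578, 0.0459, 0.0226]
eef_rot: [0.593, 0.787, 0.101, -0.136]
contact_force: [4.0, -3.0, -1.0]
opening: 0.242
finger_force: 60.2
bar in stand [-133.2  -40.6   18.6] pitch -4.5 swing 16.8 F [ 4. -3. -1.]
-4.9,17,138 shift in A axes [1.  0.1 0.8] in B axes [1.  0.1 0.8] turn [-0.1  0.4 -0.2] TCP [0.5777 0.0471 0.0222]
```

```bash
python3 -m pendant '[[0.4,[0,0,0],[0,0,0]],[0.2,[0,0,0],[0,0,0]],[0,[0,0,0],[0,0,0]],[0,[0,0,0],[0,0,0]],[0,[0,0,0],[0,0,0]]]' && python3 n3.py; python3 - <<'E'
from h import *
from plant import cams
d=cams.snapshot("scene");a=cv2.resize(d["img"][130:220,300:440],None,fx=5,fy=5,interpolation=cv2.INTER_CUBIC)
cv2.imwrite("pics/s6.png",a[:,:,::-1])
E
```

```text
clock: 14.75
tool_pos: [0.5765, 0.0483, 0.0232]
eef_rot: [0.591, 0.788, 0.102, -0.139]
contact_force: [0.2, -0.0, 0.3]
opening: 0.496
finger_force: 0.0
bar in stand [-130.8  -39.1   19.2] pitch -4.8 swing 17.1 F [ 0.2 -0.   0.3]
```

```bash
python3 -m pendant '[[0,[0,0,-30],[0,0,0]],[0,[0,0,-50],[0,0,0]],[-0.5,[0,0,-50],[0,0,0]],[-0.5,[0,0,-40],[0,0,0]],[-0.5,[0,0,0],[0,0,0]]]'; python3 - <<'E'
from g import *
import pickle
from plant import cams
d=cams.snapshot("scene");t=cams.snapshot("top");w=wrist()
for n,x in(("s",d),("t",t),("w",w)):pickle.dump(x,open(n+"7.pkl","wb"))
a=cv2.resize(d["img"][130:220,320:420],(400,360),interpolation=cv2.INTER_CUBIC)
b=cv2.resize(t["img"][150:240,230:330],(400,360),interpolation=cv2.INTER_CUBIC)
c=cv2.resize(w["img"],(384,240),interpolation=cv2.INTER_AREA)
m=np.zeros((600,800,3),np.uint8);m[:360,:400]=a;m[:360,400:]=b;m[360:,:384]=c
e=pickle.load(open("scene0.pkl","rb"));m[360:,400:]=cv2.resize(e["img"][140:200,320:420],(400,240),interpolation=cv2.INTER_CUBIC)
cv2.imwrite("pics/m.png",m[:,:,::-1])
A=cur();print(A[:3,3])
G=grasp(40,.036,-.030)
Sh=yawpose(.4743,-.3085,0,90)
pre=Sh.copy();pre[2,3]=.13;rel(A,pre@G,"pre");rel(A,Sh@G,"at")
E
```

```text
clock: 15.42
tool_pos: [0.5957, -0.0083, 0.186]
eef_rot: [0.592, 0.788, 0.103, -0.135]
contact_force: [-0.4, 0.7, -0.6]
opening: 0.747
finger_force: 0.0
[ 0.59227873 -0.00642007  0.18217827]
pre shift in A axes [-268.4 -203.   -63. ] in B axes [-264.8 -118.  -182.1] turn [-8.5 20.1 14.1] TCP [ 0.4743 -0.3263  0.1514]
at shift in A axes [-312.5 -202.2   59.3] in B axes [-348.3 -118.   -82.5] turn [-8.5 20.1 14.1] TCP [ 0.4743 -0.3263  0.0214]
```

View pics/m.png

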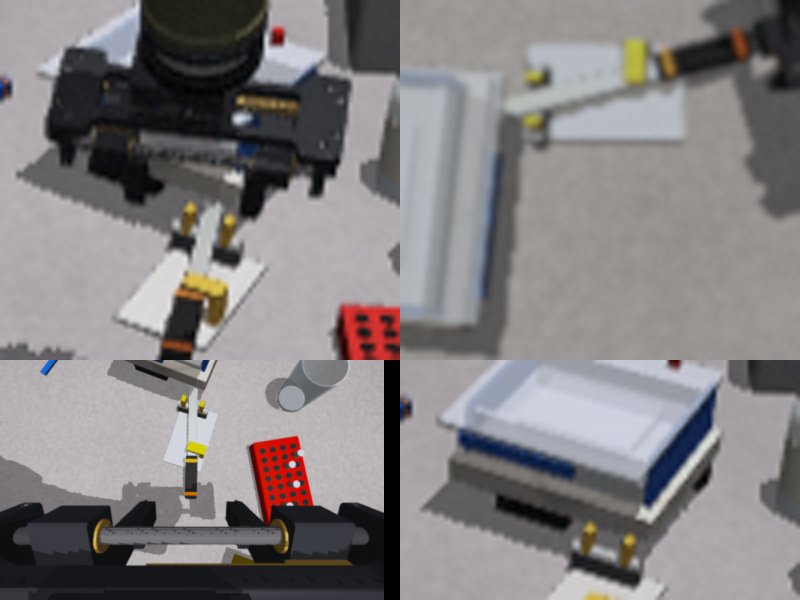

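```bash
cat > n4.py <<'E'
from g import *
A=cur();G=grasp(-30,.036,-.030)
Sh=yawpose(.4743,-.3085,0,90)
pre=Sh.copy();pre[2,3]=.13;rel(A,pre@G,"pre");rel(A,Sh@G,"at")
E
python3 - <<'E'
from h import *;import pickle
t=pickle.load(open("top0.pkl","rb"));print(onz(t,(437.6,239.6),.085),onz(t,(427,239.6),.085),onz(t,(448,239.6),.085))
w=pickle.load(open("w1.pkl","rb"))
E
python3 n4.py
```

```text
[ 0.33081813 -0.35968534  0.085     ] [ 0.33103532 -0.32826764  0.085     ] [ 0.33060541 -0.39045703  0.085     ]
pre shift in A axes [-288.6 -209.1  -68.2] in B axes [-279.5 -118.   199.1] turn [  1.1 -49.5  16.8] TCP [ 0.4743 -0.348   0.1495]
at shift in A axes [-332.8 -208.3   54.1] in B axes [-214.5 -118.   311.6] turn [  1.1 -49.5  16.8] TCP [ 0.4743 -0.348   0.0195]
```

```bash
sed -i 's/grasp(-30/grasp(40/' n4.py; python3 -m pendant '[[0,[0,0,0],[-2.9,6.7,4.7]],[0,[0,0,0],[-2.8,6.7,4.7]],[0,[0,0,0],[-2.8,6.7,4.7]],[0,[-50,-22,-34],[0,0,0]],[0,[-50,-22,-34],[0,0,0]],[0,[-50,-22,-34],[0,0,0]],[0,[-50,-22,-34],[0,0,0]],[0,[0,0,0],[0,0,0]]]' && python3 n4.py
```

```text
clock: 16.58
tool_pos: [0.5045, -0.2464, 0.1555]
eef_rot: [0.669, 0.661, 0.241, -0.241]
contact_force: [-0.1, 0.0, -0.7]
opening: 0.498
finger_force: 0.0
pre shift in A axes [-64.2 -29.4 -48.2] in B axes [-63.8 -30.2 -48.2] turn [ 0.2  0.1 -0.6] TCP [ 0.4743 -0.3263  0.1514]
at shift in A axes [-147.5  -28.9   51.6] in B axes [-147.3  -30.2   51.4] turn [ 0.2  0.1 -0.6] TCP [ 0.4743 -0.3263  0.0214]
```

```bash
python3 -m pendant '[[0,[-32,-15,-24],[0.2,0.1,-0.6]],[0,[-32,-15,-24],[0,0,0]],[0,[0,0,0],[0,0,0]],[0,[0,0,0],[0,0,0]]]' && python3 n4.py; python3 - <<'E'
from h import *
d=wrist()
for lo,hi in(([0,170,80],[6,255,255]),([174,170,80],[180,255,255])):
  m,b=blobs(d,lo,hi,None,60)
  for c,st in b:print(c,st,onz(d,c,.046).round(4))
m=cv2.inRange(cv2.cvtColor(d["img"],cv2.COLOR_RGB2HSV),np.array([0,150,150]),np.array([8,255,255]))
for v in range(120,300,12):
  x=np.where(m[v,250:400])[0]
  if len(x):print(v,x.min()+250,x.max()+250,onz(d,(x.min()+250,v),.008).round(3)[:2],onz(d,(x.max()+250,v),.008).round(3)[:2])
E
```

```text
clock: 17.08
tool_pos: [0.4785, -0.3179, 0.1543]
eef_rot: [0.659, 0.668, 0.244, -0.243]
contact_force: [0.0, -0.1, -0.6]
opening: 0.498
finger_force: 0.0
pre shift in A axes [-8.2 -4.3 -3.3] in B axes [-8.3 -4.2 -3.3] turn [-0.1 -0.3  0.7] TCP [ 0.4743 -0.3263  0.1514]
at shift in A axes [-92.3  -5.1  95.8] in B axes [-91.8  -4.2  96.3] turn [-0.1 -0.3  0.7] TCP [ 0.4743 -0.3263  0.0214]
[492.9  36.2] [ 438    0  128   76 2930] [0.7317 0.0361 0.046 ]
[314.6 256.8] [ 294  236   41   42 1591] [ 0.4756 -0.2949  0.046 ]
[312.  319.7] [302 308  20  25 457] [ 0.4742 -0.3504  0.046 ]
240 297 334 [ 0.455 -0.266] [ 0.497 -0.266]
252 296 334 [ 0.455 -0.28 ] [ 0.497 -0.279]
264 295 334 [ 0.454 -0.293] [ 0.496 -0.293]
276 294 334 [ 0.454 -0.306] [ 0.496 -0.305]
```

```bash
python3 -m pendant '[[0,[-8,-4,-3],[-0.1,-0.3,0.7]],[0,[-26,0,30],[0,0,0]],[0,[-26,0,30],[0,0,0]],[0,[-26,0,30],[0,0,0]],[0,[-6,0,8],[0,0,0]],[0,[0,0,0],[0,0,0]],[0,[0,0,0],[0,0,0]]]' && python3 n4.py
```

```text
clock: 18.0
tool_pos: [0.4751, -0.3308, 0.0244]
eef_rot: [0.665, 0.665, 0.241, -0.239]
contact_force: [-0.2, -0.2, -0.4]
opening: 0.503
finger_force: 0.0
pre shift in A axes [ 84.7  -0.5 -94.8] in B axes [ 85.1  -0.8 -94.4] turn [ 0.2  0.3 -0. ] TCP [ 0.4743 -0.3263  0.1514]
at shift in A axes [ 1.6 -0.8  5.1] in B axes [ 1.6 -0.8  5.1] turn [ 0.2  0.3 -0. ] TCP [ 0.4743 -0.3263  0.0214]
```

```bash
python3 -m pendant '[[0,[1.6,-0.5,5],[0,0.3,0]],[1,[0,0,0],[0,0,0]],[1,[0,0,0],[0,0,0]],[1,[0,0,0],[0,0,0]],[1,[0,0,0],[0,0,0]],[1,[0,0,0],[0,0,0]],[1,[13,0,-15],[0,0,0]],[1,[0,0,0],[0,0,0]]]' 40; cat > n5.py <<'E'
import sys
from g import *
A=cur();G=grasp(40,.036,-.030);S=A@np.linalg.inv(G);s=r.get_state()
print("shim",(S[:3,3]*1000).round(1),"end",((S@[.05,0,.004,1])[:3]*1000).round(1),"yaw",np.rad2deg(np.arctan2(S[1,0],S[0,0])).round(1),"pitch",np.rad2deg(np.arcsin(S[2,0])).round(1),"F",s["contact_force"].round(1))
for a in sys.argv[1:]:   # tongue-end stand x,y and height of underside, mm
    x,y,z=[float(v)/1000 for v in a.split(",")]
    rel(A,ST@pose(np.eye(3),[x-.05,y,z])@G,a)
E
python3 n5.py -60,95,10 20,95,3 72,95,1; python3 - <<'E'
from h import *
d=wrist();m=cv2.inRange(cv2.cvtColor(d["img"],cv2.COLOR_RGB2HSV),np.array([0,150,150]),np.array([8,255,255]))
ys=np.where(m[:,300:330].any(1))[0];ys=ys[(ys>150)&(ys<330)]
for v in(ys.min(),ys.min()+8,ys.min()+16):
  x=np.where(m[v,250:400])[0]+250;print(v,x.min(),x.max(),onz(d,(x.mean(),v),.025).round(4))
E
```

```text
clock: 19.0
tool_pos: [0.4747, -0.3262, 0.0417]
eef_rot: [0.665, 0.664, 0.243, -0.241]
contact_force: [0.1, -0.4, -1.2]
opening: 0.153
finger_force: 40.0
shim [ 474.8 -308.5   20.3] end [ 474.9 -258.5   24.3] yaw 89.9 pitch 0.0 F [ 0.1 -0.4 -1.2]
-60,95,10 shift in A axes [280.6 -31.7 248.9] in B axes [280.3 -36.2 248.6] turn [-0.3 -0.   0.6] TCP [0.4437 0.0488 0.0314]
20,95,3 shift in A axes [337.4 -30.8 305.6] in B axes [337.1 -36.2 305.4] turn [-0.3 -0.   0.6] TCP [0.4448 0.1287 0.0244]
72,95,1 shift in A axes [375.9 -30.1 340.6] in B axes [375.6 -36.2 340.3] turn [-0.3 -0.   0.6] TCP [0.4456 0.1807 0.0224]
164 290 349 [ 0.4759 -0.259   0.025 ]
172 289 350 [ 0.4759 -0.2658  0.025 ]
180 288 350 [ 0.4755 -0.2723  0.025 ]
```

```bash
python3 -m pendant '[[1,[30,-18,27],[-0.3,0,0.6]],[1,[34,-18,30],[0,0,0]],[1,[36,0,32],[0,0,0]],[1,[36,0,32],[0,0,0]],[1,[36,0,32],[0,0,0]],[1,[36,0,32],[0,0,0]],[1,[36,0,32],[0,0,0]],[1,[0,0,0],[0,0,0]]]' && python3 n5.py -60,95,10 20,95,3 72,95,1
```

```text
clock: 20.05
tool_pos: [0.4401, 0.0052, 0.0321]
eef_rot: [0.666, 0.661, 0.243, -0.244]
contact_force: [-0.0, -0.6, -1.8]
opening: 0.157
finger_force: 40.0
shim [440.2  23.1  10.8] end [440.5  73.1  15.1] yaw 89.6 pitch 0.3 F [-0.  -0.6 -1.8]
-60,95,10 shift in A axes [32.8  3.3 28.8] in B axes [33.   3.  28.6] turn [-0.4 -0.3  0.2] TCP [0.4437 0.0488 0.0314]
20,95,3 shift in A axes [89.2  4.  85.9] in B axes [89.8  3.  85.4] turn [-0.4 -0.3  0.2] TCP [0.4448 0.1287 0.0244]
72,95,1 shift in A axes [127.6   4.4 121.1] in B axes [128.3   3.  120.3] turn [-0.4 -0.3  0.2] TCP [0.4456 0.1807 0.0224]
```

```bash
python3 - <<'E'
from h import *
import pickle
d=wrist();pickle.dump(d,open("w8.pkl","wb"))
# dark foot under plate: search dark pixels in upper part
im=d["img"];hsv=cv2.cvtColor(im,cv2.COLOR_RGB2HSV)
m=cv2.inRange(hsv,np.array([0,0,0]),np.array([180,255,45]));m[230:]=0
n,l,st,c=cv2.connectedComponentsWithStats(m)
for i in range(1,n):
  if st[i][4]>40:
    x,y,w,h,a=st[i];print(st[i],c[i].round(1),onz(d,(x,y+h),.015).round(4),onz(d,(x+w,y+h),.015).round(4))
m=cv2.inRange(hsv,np.array([0,150,130]),np.array([8,255,255]))
ys=np.where(m[:,300:330].any(1))[0];print(ys[:3]);x=np.where(m[ys.min()+3,200:450])[0]+200;print(x.min(),x.max(),onz(d,(x.mean(),ys.min()),.02))
hb=cv2.inRange(hsv,np.array([105,120,60]),np.array([125,255,255]));print([ (s[1]) for s in blobs(d,[105,120,60],[125,255,255],None,100)[1]])
E
```

```text
[ 277    8   77   26 1727] [315.4  20.3] [0.4024 0.2208 0.015 ] [0.4759 0.2199 0.015 ]
[396  63  49  18 676] [418.6  72.1] [0.5079 0.1569 0.015 ] [0.5498 0.1564 0.015 ]
[487 133  47  28 263] [505.1 145.3] [0.5639 0.0745 0.015 ] [0.5981 0.0742 0.015 ]
[ 494  150   71   80 2614] [525.9 193.8] [0.5542 0.0212 0.015 ] [0.6001 0.0208 0.015 ]
[535 157  13   9  45] [541.1 161.7] [0.5974 0.0699 0.015 ] [0.6067 0.0698 0.015 ]
[572 215  15  14  63] [580.2 220.8] [0.6049 0.0215 0.015 ] [0.6146 0.0214 0.015 ]
[164 165 166]
289 349 [0.4411666  0.06973252 0.02      ]
[array([  55,    0,   86,   88, 1493], dtype=int32)]
```

```bash
python3 -m pendant '[[1,[30,1,28.5],[-0.4,-0.3,0.2]],[1,[30,0,28.5],[0,0,0]],[1,[25,0,24],[0,0,0]],[1,[3,0,4],[0,0,0]],[1,[0,0,0],[0,0,0]],[1,[0,0,0],[0,0,0]]]' && python3 n5.py 20,97,2 72,97,1.3; python3 - <<'E'
from h import *
d=wrist();im=d["img"];hsv=cv2.cvtColor(im,cv2.COLOR_RGB2HSV)
m=cv2.inRange(hsv,np.array([0,0,0]),np.array([180,255,45]));m[200:]=0
n,l,st,c=cv2.connectedComponentsWithStats(m)
for i in range(1,n):
  if st[i][4]>40:
    x,y,w,h,a=st[i];print(st[i],[onz(d,(u,y+h),.015).round(4).tolist() for u in(x,x+w)])
m=cv2.inRange(hsv,np.array([0,150,130]),np.array([8,255,255]))
ys=np.where(m[:,300:330].any(1))[0];x=np.where(m[ys.min()+3,200:450])[0]+200;print(ys[0],x.min(),x.max(),onz(d,(x.mean(),ys.min()),.010))
E
```

```text
clock: 20.85
tool_pos: [0.4488, 0.1187, 0.0236]
eef_rot: [0.671, 0.658, 0.241, -0.24]
contact_force: [0.3, 0.5, -0.9]
opening: 0.158
finger_force: 40.0
shim [449.  136.4   2.1] end [449.9 186.5   6. ] yaw 88.9 pitch -0.2 F [ 0.3  0.5 -0.9]
20,97,2 shift in A axes [ 7.5 -6.1  6.5] in B axes [ 7.5 -6.   6.5] turn [-0.   0.2 -0.4] TCP [0.4428 0.1288 0.0234]
72,97,1.3 shift in A axes [47.  -6.3 40.4] in B axes [46.9 -6.  40.5] turn [-0.   0.2 -0.4] TCP [0.4436 0.1808 0.0227]
[ 253   96   98   23 1731] [[0.4018, 0.2214, 0.015], [0.4753, 0.2197, 0.015]]
[405 162  59  22 476] [[0.5073, 0.1636, 0.015], [0.5464, 0.1627, 0.015]]
164 289 349 [0.45056343 0.18373337 0.01      ]
```

```bash
python3 -m pendant '[[1,[7.5,-7.5,6.5],[0,0.2,-0.4]],[1,[0,0,0],[0,0,0]],[1,[0,0,0],[0,0,0]]]' && python3 n5.py 72,98,1.3 && python3 -m pendant '[[1,[10,0,8.6],[0,0,0]],[1,[10,0,8.6],[0,0,0]],[1,[0,0,0],[0,0,0]]]' && python3 n5.py 72,98,1.3
```

```text
clock: 21.28
tool_pos: [0.4447, 0.1272, 0.0255]
eef_rot: [0.669, 0.659, 0.241, -0.244]
contact_force: [0.4, -0.6, -0.9]
opening: 0.154
finger_force: 40.0
shim [444.7 145.    4.1] end [445.3 195.    8.2] yaw 89.4 pitch 0.2 F [ 0.4 -0.6 -0.9]
72,98,1.3 shift in A axes [39.1 -2.7 36.7] in B axes [39.3 -2.8 36.5] turn [-0.5 -0.2 -0.2] TCP [0.4426 0.1808 0.0227]
clock: 21.65
tool_pos: [0.4507, 0.1519, 0.0285]
eef_rot: [0.664, 0.663, 0.239, -0.249]
contact_force: [-0.2, 0.1, -0.6]
opening: 0.154
finger_force: 40.0
shim [450.3 169.8   7.2] end [450.3 219.8  11.6] yaw 90.1 pitch 0.4 F [-0.2  0.1 -0.6]
72,98,1.3 shift in A axes [18.2 -8.  23.2] in B axes [18.3 -8.5 22.9] turn [-1.2 -0.4  0.2] TCP [0.4426 0.1808 0.0227]
```

```bash
python3 -m pendant '[[1,[0,0,0],[0,0,0]],[1,[0,0,0],[0,0,0]],[1,[0,0,0],[0,0,0]]]' && python3 n5.py 72,98,1.3;  python3 -m pendant '[[1,[0,0,0],[0,0,0]],[1,[0,0,0],[0,0,0]]]' && python3 n5.py 72,98,1.3; python3 -c "
from plant import r;print(r.get_state()['q'].round(3))"
```

```text
clock: 22.02
tool_pos: [0.4503, 0.1501, 0.028]
eef_rot: [0.665, 0.662, 0.239, -0.249]
contact_force: [-0.2, -0.2, -0.7]
opening: 0.15
finger_force: 40.0
shim [449.9 168.    6.7] end [450. 218.  11.] yaw 90.0 pitch 0.3 F [-0.2 -0.2 -0.7]
72,98,1.3 shift in A axes [19.9 -7.6 24. ] in B axes [20.  -8.1 23.7] turn [-1.2 -0.3  0.1] TCP [0.4426 0.1808 0.0227]
clock: 22.28
tool_pos: [0.4503, 0.1503, 0.0281]
eef_rot: [0.665, 0.662, 0.239, -0.249]
contact_force: [0.2, 0.2, -0.5]
opening: 0.156
finger_force: 40.0
shim [450.  168.2   6.8] end [450.  218.2  11.1] yaw 90.0 pitch 0.4 F [ 0.2  0.2 -0.5]
72,98,1.3 shift in A axes [19.7 -7.6 23.9] in B axes [19.8 -8.2 23.6] turn [-1.2 -0.3  0.1] TCP [0.4426 0.1808 0.0227]
[ 0.471  1.174 -0.729  2.16  -1.     0.043  1.101]
```

```bash
python3 -m pendant '[[1,[-12,-4,-7],[-1.2,-0.3,0]],[1,[-12,-4,-7],[0,0,0]],[1,[0,0,0],[0,0,0]],[1,[0,0,0],[0,0,0]]]' && python3 n5.py 20,98,0.8;python3 -c "
from plant import r;print(r.get_state()['q'].round(3))"
```

```text
clock: 22.78
tool_pos: [0.4459, 0.1204, 0.0252]
eef_rot: [0.667, 0.661, 0.243, -0.243]
contact_force: [-0.1, 0.7, 0.1]
opening: 0.154
finger_force: 40.0
shim [446.  138.3   3.8] end [446.4 188.3   7.9] yaw 89.5 pitch 0.2 F [-0.1  0.7  0.1]
20,98,0.8 shift in A axes [ 4.4 -4.1  7.6] in B axes [ 4.4 -4.2  7.6] turn [-0.4 -0.2  0.1] TCP [0.4418 0.1288 0.0222]
[ 0.523  1.171 -0.704  2.171 -0.985  0.062  1.139]
```

```bash
python3 -m pendant '[[1,[-2,-3,2.6],[-0.3,-0.2,0]],[1,[0,0,0],[0,0,0]],[0.3,[0,0,0],[0,0,0]],[0.3,[0,0,0],[0,0,0]],[0.3,[0,0,0],[0,0,0]]]' && python3 n5.py && python3 - <<'E'
from g import *
A=cur();S=A@np.linalg.inv(grasp(40,.036,-.030))
rel(A,S@grasp(30,.038,-.036));rel(A,S@grasp(28,.038,-.036))
print(r.get_state()['q'].round(3))
E
```

```text
clock: 23.4
tool_pos: [0.4443, 0.1197, 0.0225]
eef_rot: [0.668, 0.661, 0.242, -0.241]
contact_force: [-0.7, -0.7, 0.1]
opening: 0.356
finger_force: 0.0
shim [444.4 137.5   1.1] end [444.9 187.5   5.1] yaw 89.5 pitch -0.0 F [-0.7 -0.7  0.1]
 shift in A axes [-6.6 -0.  -5.7] in B axes [-7.5 -0.  -4.4] turn [ -0. -10.   0.] TCP [0.4442 0.111  0.0226]
 shift in A axes [-7.3  0.  -5.8] in B axes [-8.3  0.  -4.2] turn [ -0. -12.   0.] TCP [0.4442 0.1104 0.0223]
[ 0.53   1.18  -0.714  2.177 -1.     0.043  1.158]
```

```bash
python3 -m pendant '[[0.3,[-4,0,-2.8],[0,-6,0]],[0.3,[-3.8,0,-2.5],[0,-6,0]],[0.3,[0,0,0],[0,0,0]],[0.3,[0,0,0],[0,0,0]]]' && python3 - <<'E'
from g import *
A=cur();S=A@np.linalg.inv(grasp(28,.038,-.036))
print(S[:3,3],S[:3,0]);rel(A,yawpose(.4444,.1375,0.001,89.4)@grasp(28,.038,-.036))
print(r.get_state()['q'].round(3))
E
```

```text
clock: 23.9
tool_pos: [0.4511, 0.1057, 0.0258]
eef_rot: [0.688, 0.684, 0.167, -0.176]
contact_force: [-0.7, -0.0, -0.5]
opening: 0.35
finger_force: 0.0
[0.45084217 0.13286857 0.0046001 ] [0.00297827 0.99999289 0.00231415]
 shift in A axes [ 2.4 -6.9  5.4] in B axes [ 2.4 -7.   5.3] turn [-0.9 -0.1  0. ] TCP [0.4441 0.1104 0.0222]
[ 0.331  1.034 -0.536  2.181 -1.     0.043  1.023]
```

```bash
cat > kin.py <<'E'
from g import *
import itertools
from scipy.optimize import least_squares
D=[([-1.23821221,.68995721,-.19449569,1.56631513,.15731357,.90248789,-.2150797],[.18385315,.59670656,.23793397],[.148789736,.988868457,-.000886,-.0000569]),
([.471,1.174,-.729,2.16,-1.,.043,1.101],[.4503,.1503,.0281],[.665,.662,.239,-.249]),
([.523,1.171,-.704,2.171,-.985,.062,1.139],[.4459,.1204,.0252],[.667,.661,.243,-.243]),
([.530,1.18,-.714,2.177,-1.,.043,1.158],[.4443,.1197,.0225],[.668,.661,.242,-.241]),
([.331,1.034,-.536,2.181,-1.,.043,1.023],[.4511,.1057,.0258],[.688,.684,.167,-.176])]
def fkR(q,s,off): return R.from_euler('ZYZYZYZ'[:3],[0,0,0])
def chain(q,sg,c,L=None):
    T=R.identity();p=np.zeros(3)
    for i in range(7):
        T=T*(R.from_euler('z' if i%2==0 else 'y',sg[i]*q[i]+(c if i==6 else 0)))
        if i==0 and L is not None: pass
        if L is not None: p=p+T.apply(L[i])
    return T,p
def best():
    out=[]
    for sg in itertools.product([1,-1],repeat=7):
        for b in np.deg2rad([0,90,180,270]):
          for c in np.deg2rad([0,90,180,270]):
            B=R.from_euler('z',b)
            e=max((R.from_quat(Q).inv()*B*chain(q,sg,c)[0]).magnitude() for q,_,Q in D)
            out.append((e,sg,b,c))
    return sorted(out,key=lambda t:t[0])[:4]
E
python3 -c "
from kin import *
for t in best():print(t)"
```

```text
(0.0014270809594991937, (-1, 1, -1, 1, -1, 1, -1), np.float64(0.0), np.float64(1.5707963267948966))
(0.0014270809594992206, (-1, -1, -1, -1, -1, -1, -1), np.float64(3.141592653589793), np.float64(4.71238898038469))
(0.3396450087308191, (-1, 1, -1, 1, 1, 1, 1), np.float64(0.0), np.float64(1.5707963267948966))
(0.33964500873081943, (-1, -1, -1, -1, 1, -1, 1), np.float64(3.141592653589793), np.float64(4.71238898038469))
```

```bash
cat >> kin.py <<'E'
SG=(-1,1,-1,1,-1,1,-1);C=np.pi/2
def frames(q):
    T=R.identity();o=[]
    for i in range(7):
        T=T*R.from_euler('z' if i%2==0 else 'y',SG[i]*q[i]+(C if i==6 else 0));o.append(T.as_matrix())
    return o
cols=[(None,2),(2,2),(4,2),(6,2),(2,0),(4,0),(6,0)]
def row(q,cols):
    F=frames(q);return np.stack([np.array([0,0,1.]) if f is None else F[f][:,a] for f,a in cols],1)
def fit(cols):
    A=np.vstack([row(q,cols) for q,_,_ in D]);b=np.hstack([p for _,p,_ in D])
    x,*_=np.linalg.lstsq(A,b,rcond=None);return x,np.abs(A@x-b).max()
LO=np.array([-3.01,-.46,-1.47,.13,-1,.04,-2.66]);HI=np.array([3.01,2.08,1.51,2.56,4.14,2.09,2.66])
COL=cols[:4];X=fit(COL)[0]
def fk(q): return pose(frames(q)[6],row(q,COL)@X)
def ik(T,q0,m=.03):
    def f(q):
        P=fk(q);return np.r_[(P[:3,3]-T[:3,3])*10,R.from_matrix(P[:3,:3].T@T[:3,:3]).as_rotvec()*3]
    s=least_squares(f,np.clip(q0,LO+m,HI-m),bounds=(LO+m/2,HI-m/2));return s.x,np.abs(s.fun).max()
E
python3 - <<'E'
from kin import *
print(fit(cols),fit(COL))
rng=np.random.default_rng(0)
q=r.get_state()["q"]
for yaw in(0,180):
 for sy in (89.2,):
  for a in(20,25,30,35,40):
   for yy in(.11,.197):
    Tg=yawpose(.443,yy,.001,sy)@grasp(a,.038,-.036)@pose(R.from_euler('z',yaw,degrees=True).as_matrix(),[0,0,0])
    sol=[]
    for k in range(10):
        x,e=ik(Tg,q if k==0 else rng.uniform(LO,HI),.1)
        if e<1e-3: sol.append(x)
    sol.sort(key=lambda x:np.abs(x-q).max())
    print(yaw,a,yy,len(sol),[s.round(2).tolist() for s in sol[:2]])
E
```

```text
(array([ 0.35204076,  0.49923582,  0.33135396,  0.22631615,  0.08390723,
        0.01800977, -0.05606868]), np.float64(0.005130453159012227)) (array([0.28057583, 0.55094281, 0.34571378, 0.25390435]), np.float64(0.04687784457964819))
0 20 0.11 3 [[0.68, 1.5, -1.41, 2.21, 1.6, 1.05, -1.54], [0.34, 1.01, -0.53, 2.21, 1.65, 0.1, -1.63]]
0 20 0.197 6 [[0.46, 1.38, -1.25, 2.19, 1.67, 0.86, -1.76], [0.38, 1.22, -1.0, 2.19, 1.69, 0.57, -1.8]]
0 25 0.11 3 [[0.52, 1.13, -0.79, 2.21, 1.58, 0.26, -1.5], [0.66, 1.31, -1.12, 2.21, 1.59, 0.63, -1.49]]
0 25 0.197 5 [[0.25, 1.07, -0.65, 2.2, 2.11, 0.15, -2.21], [0.14, 1.01, -0.45, 2.2, 3.75, 0.09, 2.41]]
0 30 0.11 3 [[0.51, 1.11, -0.69, 2.2, 1.44, 0.09, -1.32], [0.7, 1.34, -1.13, 2.2, 1.56, 0.56, -1.42]]
0 30 0.197 4 [[0.54, 1.44, -1.26, 2.2, 1.72, 0.72, -1.71], [0.47, 1.27, -1.01, 2.2, 1.79, 0.43, -1.8]]
0 35 0.11 2 [[0.59, 1.16, -0.76, 2.2, 1.2, 0.09, -1.04], [0.68, 1.26, -0.95, 2.2, 1.47, 0.29, -1.29]]
0 35 0.197 4 [[0.41, 1.18, -0.8, 2.21, 2.23, 0.15, -2.21], [0.38, 1.16, -0.74, 2.21, 2.61, 0.1, -2.6]]
0 40 0.11 5 [[0.57, 1.16, -0.66, 2.18, -0.95
[... 493 characters left out ...]
25, 1.07, -0.64, 2.2, 2.14, 0.14, 0.9], [0.22, 1.05, -0.6, 2.2, 2.31, 0.11, 0.73]]
180 30 0.11 4 [[0.51, 1.11, -0.7, 2.2, 1.45, 0.1, 1.81], [0.53, 1.12, -0.72, 2.2, 1.47, 0.12, 1.79]]
180 30 0.197 7 [[0.43, 1.23, -0.94, 2.2, 1.83, 0.35, 1.29], [0.33, 1.12, -0.72, 2.2, 2.23, 0.14, 0.87]]
180 35 0.11 3 [[0.59, 1.17, -0.77, 2.2, 1.25, 0.1, 2.06], [0.6, 1.18, -0.79, 2.2, 1.3, 0.12, 2.01]]
180 35 0.197 6 [[0.51, 1.31, -1.03, 2.21, 1.82, 0.38, 1.36], [0.5, 1.29, -0.99, 2.21, 1.85, 0.34, 1.32]]
180 40 0.11 6 [[0.65, 1.22, -0.81, 2.18, 0.86, 0.09, 2.49], [0.65, 1.22, -0.82, 2.18, 0.92, 0.1, 2.43]]
180 40 0.197 5 [[0.49, 1.26, -0.89, 2.2, 2.14, 0.16, 1.08], [0.46, 1.23, -0.83, 2.2, 2.43, 0.11, 0.77]]
```

```bash
python3 -c "
from plant import cams;print(cams.snapshot('wrist')['tool_from_camera'].round(3))"; python3 -m pendant '[[0,[0,0,-20],[0,0,0]],[0,[0,0,-40],[0,0,0]],[0,[0,0,-20],[0,0,0]],[0,[0,0,0],[0,0,-10]],[0,[0,0,0],[0,0,-10]],[0,[0,0,0],[0,0,-10]],[0,[0,0,0],[0,0,0]]]'; python3 -c "
from plant import r;print(r.get_state()['q'].round(3))"
```

```text
[[-0.001  0.966  0.259  0.065]
 [ 1.     0.001 -0.001 -0.   ]
 [-0.001  0.259 -0.966 -0.146]
 [ 0.     0.     0.     1.   ]]
clock: 24.82
tool_pos: [0.4517, 0.0676, 0.096]
eef_rot: [0.489, 0.837, 0.207, -0.128]
contact_force: [0.1, 0.6, -0.6]
opening: 0.501
finger_force: 0.0
[ 0.346  0.858 -0.42   2.165 -0.723  0.269  1.276]
```

```bash
python3 -m pendant '[[0,[0,0,0],[0,0,-10]],[0,[0,0,0],[0,0,-10]],[0,[0,0,0],[0,0,-10]],[0,[0,0,0],[0,0,-10]],[0,[0,0,0],[0,0,-10]],[0,[0,0,0],[0,0,-10]],[0,[0,0,0],[0,0,-10]],[0,[0,0,0],[0,0,-10]]]'; python3 -c "
from plant import r;print(r.get_state()['q'].round(3))"; python3 -m pendant '[[0,[0,0,0],[0,0,-10]],[0,[0,0,0],[0,0,-10]],[0,[0,0,0],[0,0,-10]],[0,[0,0,0],[0,0,-10]],[0,[0,0,0],[0,0,-10]],[0,[0,0,0],[0,0,-10]],[0,[0,0,0],[0,0,-10]],[0,[0,0,0],[0,0,0]]]'; python3 -c "
from g import *
print(r.get_state()['q'].round(3));print(cur().round(3))"
```

```text
clock: 25.82
tool_pos: [0.4517, 0.0679, 0.0962]
eef_rot: [-0.166, 0.956, 0.241, 0.036]
contact_force: [0.6, -0.1, -0.8]
opening: 0.504
finger_force: 0.0
[ 0.463  0.899 -0.623  2.16  -0.073  0.218  2.021]
clock: 26.82
tool_pos: [0.4517, 0.068, 0.0962]
eef_rot: [-0.682, 0.69, 0.177, 0.167]
contact_force: [0.9, 0.5, -0.4]
opening: 0.499
finger_force: 0.0
[ 0.562  0.956 -0.805  2.155  0.544  0.27   2.615]
[[-0.014 -1.    -0.012  0.452]
 [-0.882  0.007  0.472  0.068]
 [-0.472  0.017 -0.882  0.096]
 [ 0.     0.     0.     1.   ]]
```

```bash
cat > n6.py <<'E'
import sys
from g import *
F=pose(R.from_euler('z',180,degrees=True).as_matrix(),[0,0,0])
a=float(sys.argv[1]);G=grasp(a,.037,-.034)@F
A=cur();S=A@np.linalg.inv(G);s=r.get_state()
print("shim",(S[:3,3]*1000).round(1),"end",((S@[.05,0,.004,1])[:3]*1000).round(1),"yaw",np.rad2deg(np.arctan2(S[1,0],S[0,0])).round(1),"pitch",np.rad2deg(np.arcsin(S[2,0])).round(1),"F",s["contact_force"].round(1),"q",s["q"].round(2))
rel(A,yawpose(.4444,.1375,.08,89.4)@G,"above");rel(A,yawpose(.4444,.1375,.0,89.4)@G,"at")
for t in sys.argv[2:]:   # tongue-end world x,y and underside z, mm
    x,y,z=[float(v)/1000 for v in t.split(",")]
    T=yawpose(x,y-.05,z,89.4);rel(A,T@G,t)
E
python3 -m pendant '[[0,[0,0,0],[-0.6,-5,-0.4]],[0,[0,0,0],[0,-5,0]],[0,[0,0,0],[0,0,0]]]'; python3 n6.py 38
```

```text
clock: 27.2
tool_pos: [0.4515, 0.0671, 0.0952]
eef_rot: [-0.666, 0.671, 0.24, 0.223]
contact_force: [0.3, 0.3, -0.2]
opening: 0.499
finger_force: 0.0
shim [450.9  89.5  73.3] end [451.  139.4  77.5] yaw 90.1 pitch 0.2 F [ 0.3  0.3 -0.2] q [ 0.76  1.13 -1.02  2.11  0.63  0.38  2.63]
above shift in A axes [-41.9   7.5  24.6] in B axes [-42.1   7.9  24.2] turn [ 1.6  0.2 -0.4] TCP [0.4442 0.1152 0.102 ]
at shift in A axes [ 7.6  5.4 87.4] in B axes [ 7.2  7.9 87.2] turn [ 1.6  0.2 -0.4] TCP [0.4442 0.1152 0.022 ]
```

```bash
python3 -m pendant '[[0,[7,7.5,0],[1.6,0.2,-0.4]],[0,[0,0,25],[0,0,0]],[0,[0,0,25],[0,0,0]],[0,[0,0,25],[0,0,0]],[0,[0,0,9],[0,0,0]],[0,[0,0,0],[0,0,0]]]'; python3 n6.py 38
```

```text
clock: 27.95
tool_pos: [0.4458, 0.1151, 0.0269]
eef_rot: [0.669, -0.668, -0.227, -0.231]
contact_force: [0.3, 0.6, -0.3]
opening: 0.5
finger_force: 0.0
shim [446.  137.3   4.8] end [446.  187.4   8.7] yaw 89.9 pitch -0.2 F [ 0.3  0.6 -0.3] q [ 0.54  1.17 -0.76  2.18  0.86  0.04  2.43]
above shift in A axes [-46.2   1.2 -59.3] in B axes [-46.3   1.7 -59.2] turn [ 0.  -0.2  0.7] TCP [0.4442 0.1152 0.102 ]
at shift in A axes [2.9 1.7 3.9] in B axes [2.9 1.7 3.9] turn [ 0.  -0.2  0.7] TCP [0.4442 0.1152 0.022 ]
```

```bash
python3 -m pendant '[[0,[2.9,1.7,3.9],[0,-0.2,0.7]],[0,[0,0,0],[0,0,0]],[1,[0,0,0],[0,0,0]],[1,[0,0,0],[0,0,0]],[1,[0,0,0],[0,0,0]],[1,[0,0,0],[0,0,0]]]'; python3 n6.py 38 442,247,1 ; python3 -m pendant '[[1,[-7,0,5],[0,0,0]],[1,[-7,0,5],[0,0,0]],[1,[0,0,0],[0,0,0]]]'; python3 n6.py 38 442,247,1
```

```text
clock: 28.7
tool_pos: [0.4444, 0.1142, 0.0218]
eef_rot: [-0.664, 0.672, 0.23, 0.232]
contact_force: [0.1, -0.4, 1.1]
opening: 0.157
finger_force: 40.0
shim [ 4.447e+02  1.365e+02 -1.000e-01] end [445.3 186.5   4. ] yaw 89.3 pitch 0.1 F [ 0.1 -0.4  1.1] q [ 0.55  1.19 -0.77  2.18  1.13  0.05  2.16]
above shift in A axes [-50.3   0.3 -62.5] in B axes [-50.2   0.3 -62.6] turn [-0.   0.1 -0.1] TCP [0.4442 0.1152 0.102 ]
at shift in A axes [-0.9  0.3  0.5] in B axes [-0.9  0.3  0.5] turn [-0.   0.1 -0.1] TCP [0.4442 0.1152 0.022 ]
442,247,1 shift in A axes [-48.3   3.4  36.4] in B axes [-48.4   3.3  36.3] turn [-0.   0.1 -0.1] TCP [0.4418 0.1747 0.023 ]
clock: 29.08
tool_pos: [0.4442, 0.1275, 0.0221]
eef_rot: [-0.665, 0.672, 0.23, 0.232]
contact_force: [-0.7, 0.7, -0.3]
opening: 0.153
finger_force: 40.0
shim [4.445e+02 1.498e+02 1.000e-01] end [444.9 199.8   4.1] yaw 89.4 pitch 0.1 F [-0.7  0.7 -0.3] q [ 0.52  1.19 -0.77  2.19  1.66  0.04  1.61]
above shift in A axes [-39.6  -0.  -70.5] in B axes [-39.5  -0.1 -70.6] turn [0.  0.1 0. ] TCP [0.4442 0.1152 0.102 ]
at shift in A axes [ 9.7 -0.  -7.5] in B axes [ 9.7 -0.1 -7.5] turn [0.  0.1 0. ] TCP [0.4442 0.1152 0.022 ]
442,247,1 shift in A axes [-37.7   2.9  28.3] in B axes [-37.8   3.   28.3] turn [0.  0.1 0. ] TCP [0.4418 0.1747 0.023 ]
```

```bash
python3 -m pendant '[[1,[-8.2,1,5],[0,0,0]],[1,[-7.5,1,5.8],[0,0,0]],[1,[-7.5,1,5.8],[0,0,0]],[1,[0,0,0],[0,0,0]]]'; python3 n6.py 38 442,247,1
```

```text
clock: 29.58
tool_pos: [0.4411, 0.1559, 0.0232]
eef_rot: [-0.665, 0.672, 0.23, 0.231]
contact_force: [-0.6, 0.2, -1.0]
opening: 0.155
finger_force: 40.0
shim [441.3 178.2   1.2] end [441.8 228.2   5.3] yaw 89.4 pitch 0.1 F [-0.6  0.2 -1. ] q [ 0.56  1.27 -0.97  2.2   1.74  0.25  1.48]
above shift in A axes [-16.7  -3.3 -87.1] in B axes [-16.5  -3.5 -87.1] turn [ 0.1  0.1 -0.1] TCP [0.4442 0.1152 0.102 ]
at shift in A axes [ 32.7  -3.5 -24.2] in B axes [ 32.8  -3.5 -24.1] turn [ 0.1  0.1 -0.1] TCP [0.4442 0.1152 0.022 ]
442,247,1 shift in A axes [-14.7  -0.5  11.7] in B axes [-14.7  -0.5  11.7] turn [ 0.1  0.1 -0.1] TCP [0.4418 0.1747 0.023 ]
```

Under the foot front without contact; push the last 20 mm.

```bash
python3 -m pendant '[[1,[-5,0,4],[0,0,0]],[1,[-5,0,4],[0,0,0]],[1,[-5,0,4],[0,0,0]],[1,[0,0,0],[0,0,0]],[1,[0,0,0],[0,0,0]]]'; python3 n6.py 38 442,247,0; python3 - <<'E'
from h import *
from plant import cams
import pickle
d=cams.snapshot("top");pickle.dump(d,open("t9.pkl","wb"))
for lo,hi in(([22,150,100],[35,255,255]),([8,150,90],[18,255,255])):
  print([(c,st[4],onz(d,c,.04).round(3)) for c,st in blobs(d,lo,hi,(230,140,340,220),3)[1]])
E
```

```text
clock: 30.2
tool_pos: [0.4419, 0.1748, 0.023]
eef_rot: [-0.665, 0.672, 0.23, 0.232]
contact_force: [0.8, -0.2, -0.5]
opening: 0.153
finger_force: 40.0
shim [442.1 197.1   1. ] end [442.7 247.1   5.1] yaw 89.3 pitch 0.1 F [ 0.8 -0.2 -0.5] q [ 0.54  1.3  -1.02  2.21  1.8   0.31  1.4 ]
above shift in A axes [ -1.8  -2.9 -98.9] in B axes [ -1.7  -2.9 -98.9] turn [ 0.   0.1 -0.1] TCP [0.4442 0.1152 0.102 ]
at shift in A axes [ 47.5  -2.9 -35.9] in B axes [ 47.6  -2.9 -35.9] turn [ 0.   0.1 -0.1] TCP [0.4442 0.1152 0.022 ]
442,247,0 shift in A axes [0.7 0.1 0.7] in B axes [0.7 0.1 0.7] turn [ 0.   0.1 -0.1] TCP [0.4418 0.1747 0.022 ]
[(array([288.5, 164.9]), np.int32(35), array([0.572, 0.094, 0.04 ])), (array([263., 180.]), np.int32(3), array([0.524, 0.176, 0.04 ]))]
[]
```

```bash
python3 -m pendant '[[1,[-1.6,0,2.6],[0,0,0]],[1,[0,0,0],[0,0,0]],[0.4,[0,0,0],[0,0,0]],[0.3,[0,0,0],[0,0,0]],[0.3,[0,0,0],[0,0,0]],[0.3,[0,0,-20],[0,0,0]],[0.3,[0,0,-40],[0,0,0]],[0.3,[0,0,-50],[0,0,0]]]'; python3 -m pendant '[[0.3,[0,0,-50],[0,0,0]],[0,[0,0,0],[0,0,0]]]'; python3 n6.py 38; python3 - <<'E'
from h import *
from plant import cams
import pickle
for n in("top","scene"):
  d=cams.snapshot(n);pickle.dump(d,open(n[0]+"10.pkl","wb"));roi=(230,140,340,235) if n=="top" else (300,140,440,240)
  for nm,lo,hi in(("y",[20,130,100],[35,255,255]),("o",[6,130,70],[19,255,255]),("r",[0,150,60],[5,255,255])):
    print(n,nm,[(c.tolist(),int(st[4]),onz(d,c,.04).round(3)[:2].tolist()) for c,st in blobs(d,lo,hi,roi,3)[1]])
E
```

```text
clock: 31.25
tool_pos: [0.4405, 0.1284, 0.0793]
eef_rot: [-0.667, 0.672, 0.228, 0.225]
contact_force: [1.1, -0.6, 0.2]
opening: 0.351
finger_force: 0.0
clock: 31.5
tool_pos: [0.4424, 0.0962, 0.1204]
eef_rot: [-0.665, 0.674, 0.227, 0.228]
contact_force: [0.2, -0.4, -0.4]
opening: 0.44
finger_force: 0.0
shim [442.6 118.4  98.2] end [443.3 168.4 101.8] yaw 89.2 pitch -0.4 F [ 0.2 -0.4 -0.4] q [ 0.78  1.15 -1.2   2.18  1.    0.44  2.16]
above shift in A axes [-3.8 -1.6 26.1] in B axes [-3.6 -1.6 26.2] turn [ 0.  -0.4 -0.2] TCP [0.4442 0.1152 0.102 ]
at shift in A axes [44.9 -1.8 89.6] in B axes [45.6 -1.6 89.2] turn [ 0.  -0.4 -0.2] TCP [0.4442 0.1152 0.022 ]
top y [([288.4, 165.2], 37, [0.571, 0.094]), ([263.5, 169.0], 4, [0.559, 0.175]), ([263.0, 180.0], 7, [0.524, 0.176])]
top o [([314.7, 161.4], 19, [0.582, 0.01]), ([296.4, 164.5], 10, [0.573, 0.069]), ([305.0, 214.7], 23, [0.411, 0.041])]
top r [([260.8, 206.8], 133, [0.438, 0.182])]
scene y [([367.1, 183.1], 9, [0.526, 0.178]), ([377.2, 185.2], 6, [0.561, 0.184]), ([371.2, 201.0], 38, [0.578, 0.091]), ([374.0, 207.0], 3, [0.598, 0.066])]
scene o [([367.1, 203.1], 17, [0.571, 0.074]), ([372.0, 205.5], 4, [0.59, 0.07]), ([363.9, 215.9], 19, [0.589, 0.01])]
scene r [([389.0, 140.0], 3, [0.479, 0.507]), ([347.1, 181.1], 153, [0.461, 0.155]), ([421.4, 223.3], 685, [0.753, 0.062])]
```

```bash
cat > n7.py <<'E'
from g import *
A=cur();B=pose(R.from_quat(np.array([.591,.788,.102,-.139])/np.linalg.norm([.591,.788,.102,-.139])).as_matrix(),[.5765,.0483,.0232])
P=B@pose(np.eye(3),[0,0,-.1])
rel(A,P,"pre");rel(A,B,"at");print(r.get_state()["q"].round(2))
E
python3 -m pendant '[[0,[0,0,-30],[0,0,10.6]],[0,[0,0,0],[0,0,10.6]],[0,[0,0,0],[0,0,10.6]],[0,[0,0,0],[0,0,10.6]],[0,[0,0,0],[0,0,10.6]],[0,[0,0,0],[0,0,10.6]],[0,[0,0,0],[0,0,10.6]],[0,[0,0,0],[0,0,10.6]]]'; python3 -m pendant '[[0,[0,0,0],[0,0,10.6]],[0,[0,0,0],[0,0,10.6]],[0,[0,0,0],[0,0,10.6]],[0,[0,0,0],[0,0,10.6]],[0,[0,0,0],[0,0,10.6]],[0,[0,0,0],[0,0,10.6]],[0,[0,0,0],[0,0,10.6]]]'; python3 n7.py
```

```text
clock: 32.6
tool_pos: [0.4402, 0.081, 0.1413]
eef_rot: [-0.037, 0.946, 0.32, 0.011]
contact_force: [-0.2, 0.7, -0.2]
opening: 0.506
finger_force: 0.0
clock: 33.48
tool_pos: [0.4402, 0.0807, 0.1412]
eef_rot: [0.542, 0.777, 0.262, -0.184]
contact_force: [0.4, -0.4, -0.1]
opening: 0.501
finger_force: 0.0
pre shift in A axes [-112.5  114.3  -20.7] in B axes [-105.2  122.1  -13. ] turn [ 10.8 -15.7   5.7] TCP [0.5864 0.0158 0.1173]
at shift in A axes [-138.4   94.5   73.8] in B axes [-105.2  122.1   87. ] turn [ 10.8 -15.7   5.7] TCP [0.5765 0.0483 0.0232]
[ 0.62  0.9  -0.77  2.17 -0.25  0.29  0.65]
```

```bash
python3 -m pendant '[[0,[0,0,-20],[5.4,-7.9,2.8]],[0,[0,0,0],[5.4,-7.9,2.8]],[0,[-26,30,2],[0,0,0]],[0,[-26,30,2],[0,0,0]],[0,[-26,30,2],[0,0,0]],[0,[-26,30,2],[0,0,0]],[0,[0,0,0],[0,0,0]]]'; python3 n7.py; python3 - <<'E'
from h import *
d=wrist()
print([(c.tolist(),st.tolist(),onz(d,c,.045).round(4)[:2].tolist()) for c,st in blobs(d,[6,150,90],[28,255,255],None,30)[1]])
E
```

```text
clock: 34.35
tool_pos: [0.5848, 0.0104, 0.1136]
eef_rot: [0.589, 0.79, 0.103, -0.136]
contact_force: [-1.0, 0.8, -1.2]
opening: 0.5
finger_force: 0.0
pre shift in A axes [ 5.7  3.  -1.9] in B axes [ 5.7  3.  -1.9] turn [0.2 0.2 0.4] TCP [0.5864 0.0158 0.1173]
at shift in A axes [ 6.1  2.6 98.1] in B axes [ 5.7  3.  98.1] turn [0.2 0.2 0.4] TCP [0.5765 0.0483 0.0232]
[ 0.25  0.89 -0.31  1.68 -0.13  0.72  0.43]
[([305.8, 42.6], [300, 29, 12, 30, 256], [0.5261, 0.1705]), ([344.8, 54.3], [339, 42, 13, 28, 190], [0.5612, 0.1699]), ([330.8, 153.3], [312, 130, 39, 36, 173], [0.574, 0.0835]), ([332.4, 136.8], [329, 133, 9, 9, 41], [0.5713, 0.0973]), ([321.6, 171.3], [309, 167, 27, 9, 217], [0.571, 0.0667]), ([319.8, 243.3], [307, 239, 27, 10, 232], [0.5863, 0.0095]), ([204.9, 291.8], [199, 266, 15, 55, 314], [0.5092, -0.0535]), ([431.6, 295.2], [425, 267, 12, 54, 250], [0.6838, -0.0045]), ([479.9, 337.2], [388, 334, 154, 8, 783], [0.7287, -0.0251]), ([239.5, 340.0], [198, 340, 84, 1, 84], [0.5471, -0.081])]
```

```bash
python3 -m pendant '[[0,[5.7,3,0],[0.2,0.2,0.4]],[0,[0,0,30],[0,0,0]],[0,[0,0,30],[0,0,0]],[0,[0,0,30],[0,0,0]],[0,[0,0,8],[0,0,0]],[0,[0,0,0],[0,0,0]],[0,[0,0,0],[0,0,0]]]'; python3 n7.py
```

```text
clock: 35.28
tool_pos: [0.5756, 0.0487, 0.0268]
eef_rot: [0.591, 0.788, 0.104, -0.139]
contact_force: [0.4, -0.1, -0.3]
opening: 0.498
finger_force: 0.0
pre shift in A axes [ -1.6   1.  -96.9] in B axes [ -1.8   0.8 -96.9] turn [ 0.1 -0.1 -0. ] TCP [0.5864 0.0158 0.1173]
at shift in A axes [-1.8  0.8  3.1] in B axes [-1.8  0.8  3.1] turn [ 0.1 -0.1 -0. ] TCP [0.5765 0.0483 0.0232]
[ 0.2   1.01 -0.31  1.73 -0.13  0.53  0.41]
```

```bash
python3 -m pendant '[[0,[-1.8,0.8,2.8],[0,0,0]],[1,[0,0,0],[0,0,0]],[1,[0,0,0],[0,0,0]],[1,[0,0,0],[0,0,0]],[1,[0,0,0],[0,0,0]],[1,[0,0,0],[0,0,0]]]' 60; python3 n3.py -8,16,136 -8,0,136
```

```text
clock: 36.02
tool_pos: [0.5764, 0.0486, 0.0225]
eef_rot: [0.591, 0.787, 0.104, -0.14]
contact_force: [2.0, -0.4, 0.4]
opening: 0.241
finger_force: 59.8
bar in stand [-130.4  -39.    18.5] pitch -5.0 swing 17.0 F [ 2.  -0.4  0.4]
-8,16,136 shift in A axes [-2.1 -1.4  6.9] in B axes [-2.5 -1.4  6.8] turn [-0.5  3.   0.9] TCP [0.5749 0.0486 0.0153]
-8,0,136 shift in A axes [  3.3 -37.5   9. ] in B axes [ -7.5 -37.6   4.7] turn [-6.4  3.  15.8] TCP [0.5387 0.0441 0.0153]
```

```bash
python3 -m pendant '[[1,[-0.7,0,2.4],[0,1,0]],[1,[-0.7,0,2.4],[0,1,0]],[1,[-0.7,0,2.4],[0,1,0]],[1,[0,0,0],[0,0,0]],[1,[0,0,0],[0,0,0]]]'; python3 n3.py -8,16,136; python3 -m pendant '[[1,[0,-6.4,0],[-1.12,0,2.6]],[1,[0,-6.4,0],[-1.12,0,2.6]],[1,[0,-6.4,0],[-1.12,0,2.6]],[1,[0,-6.4,0],[-1.12,0,2.6]],[1,[0,-6.4,0],[-1.12,0,2.6]],[1,[0,-6.4,0],[-1.12,0,2.6]],[1,[0,0,0],[0,0,0]]]'; python3 n3.py -8,0,136 -5,0,136
```

```text
clock: 36.65
tool_pos: [0.5761, 0.0493, 0.0151]
eef_rot: [0.588, 0.784, 0.119, -0.16]
contact_force: [4.3, 0.7, 3.6]
opening: 0.244
finger_force: 59.8
bar in stand [-129.6  -38.6   10.8] pitch -8.0 swing 17.0 F [4.3 0.7 3.6]
-8,16,136 shift in A axes [-0.1 -1.3 -0.3] in B axes [-0.2 -1.3 -0.3] turn [-0.5 -0.   0.9] TCP [0.5749 0.0486 0.0153]
clock: 37.52
tool_pos: [0.5355, 0.0449, 0.0153]
eef_rot: [0.696, 0.689, 0.141, -0.143]
contact_force: [0.5, 4.7, 1.3]
opening: 0.244
finger_force: 59.6
bar in stand [-134.7    3.1   11. ] pitch -8.1 swing 0.2 F [0.5 4.7 1.3]
-8,0,136 shift in A axes [-0.7  3.1 -0.3] in B axes [-0.7  3.1 -0.3] turn [-0.4 -0.1  0.1] TCP [0.5387 0.0441 0.0153]
-5,0,136 shift in A axes [ 1.7  3.1 -6.8] in B axes [ 1.4  3.1 -6.8] turn [-0.4 -3.1  0.2] TCP [0.5387 0.0438 0.0222]
```

```bash
python3 -m pendant '[[1,[1.6,1,-4.4],[0,-2,0]],[1,[1.6,1,-4.4],[0,-2,0]],[1,[1.6,1,-4.4],[0,-2,0]],[1,[1.6,0,-4.4],[0,-2,0]],[1,[1.6,0,-4.4],[0,-2,0]],[1,[1.6,0,-4.4],[0,-2,0]],[1,[0,0,0],[0,0,0]]]'; python3 n3.py 4,0,138; python3 -m pendant '[[1,[1.6,0,-4.4],[0,-2,0]],[1,[1.6,0,-4.4],[0,-2,0]],[1,[1.6,0,-4.4],[0,-2,0]],[1,[1.6,0,-4.4],[0,-2,0]],[1,[0,0,0],[0,0,0]]]'; python3 n3.py 12,0,138
```

```text
clock: 38.4
tool_pos: [0.5378, 0.0439, 0.0427]
eef_rot: [0.707, 0.701, 0.065, -0.07]
contact_force: [-4.0, 0.3, 1.8]
opening: 0.247
finger_force: 59.6
bar in stand [-136.5    0.9   39.4] pitch 4.1 swing 0.4 F [-4.   0.3  1.8]
4,0,138 shift in A axes [-0.7  0.9 -0.3] in B axes [-0.7  0.9 -0.3] turn [-0.5  0.1  0.3] TCP [0.5387 0.0431 0.0429]
clock: 39.02
tool_pos: [0.5401, 0.0486, 0.0609]
eef_rot: [0.71, 0.703, 0.017, -0.02]
contact_force: [-1.4, 1.8, -1.9]
opening: 0.248
finger_force: 59.6
bar in stand [-132.2   -1.4   58.3] pitch 12.0 swing 0.3 F [-1.4  1.8 -1.9]
12,0,138 shift in A axes [-1.5 -1.4 -0.3] in B axes [-1.5 -1.4 -0.3] turn [-0.2  0.   0.2] TCP [0.5387 0.047  0.0611]
```

```bash
python3 -m pendant '[[1,[0.4,0,-1.5],[0,0,0]],[1,[-10,-0.7,-2.7],[0,0,0]],[1,[-10,-0.7,-2.7],[0,0,0]],[1,[0,0,0],[0,0,0]]]'; python3 n3.py; python3 -m pendant '[[1,[-20,0,-5.3],[0,0,0]],[1,[-25,0,-6.7],[0,0,0]],[1,[-30,0,-8],[0,0,0]],[1,[-30,0,-8],[0,0,0]],[1,[0,0,0],[0,0,0]]]'; python3 n3.py
```

```text
clock: 39.52
tool_pos: [0.5393, 0.0255, 0.0674]
eef_rot: [0.713, 0.701, 0.018, -0.018]
contact_force: [0.2, 1.2, -3.6]
opening: 0.241
finger_force: 59.6
bar in stand [-155.3   -0.9   64.9] pitch 12.1 swing -0.1 F [ 0.2  1.2 -3.6]
clock: 40.15
tool_pos: [0.5381, -0.0823, 0.0902]
eef_rot: [0.713, 0.7, 0.018, -0.018]
contact_force: [-0.2, 0.4, -4.0]
opening: 0.245
finger_force: 59.6
bar in stand [-263.1   -1.2   87.6] pitch 12.1 swing -0.2 F [-0.2  0.4 -4. ]
```

```bash
cat > n8.py <<'E'
from g import *
A=cur();G=grasp(15,.022)
rel(A,yawpose(.505,-.165,.04,89.2)@G,"above");rel(A,yawpose(.505,-.165,.001,89.2)@G,"at")
E
python3 -m pendant '[[1,[-20,0,-5],[0,0,0]],[1,[0,0,0],[0,6,0]],[1,[0,0,0],[0,6.1,0]],[1,[0,0,0],[0,0,0]]]'; python3 n8.py
```

```text
clock: 40.65
tool_pos: [0.5373, -0.1015, 0.0929]
eef_rot: [0.707, 0.695, 0.093, -0.092]
contact_force: [0.3, -0.4, -3.6]
opening: 0.246
finger_force: 59.6
above shift in A axes [-70.  -31.1  32.3] in B axes [-69.8 -31.4  32.3] turn [-0.1 -0.  -0.3] TCP [ 0.5051 -0.1601  0.0436]
at shift in A axes [-80.1 -31.   70. ] in B axes [-79.9 -31.4  70. ] turn [-0.1 -0.  -0.3] TCP [ 0.5051 -0.1601  0.0046]
```

```bash
python3 -m pendant '[[1,[-23,-10,11],[0,0,-0.3]],[1,[-23,-10,11],[0,0,0]],[1,[-24,-11,10],[0,0,0]],[1,[-5,0,19],[0,0,0]],[1,[0,0,0],[0,0,0]],[1,[0,0,0],[0,0,0]]]'; python3 n8.py
```

```text
clock: 41.4
tool_pos: [0.5071, -0.1554, 0.0253]
eef_rot: [0.703, 0.699, 0.094, -0.093]
contact_force: [-0.9, -0.2, -3.3]
opening: 0.243
finger_force: 59.6
above shift in A axes [  0.2  -2.  -18.9] in B axes [  0.2  -1.9 -19. ] turn [-0.1 -0.1  0.5] TCP [ 0.5051 -0.1601  0.0436]
at shift in A axes [-10.   -2.   18.7] in B axes [-9.9 -1.9 18.7] turn [-0.1 -0.1  0.5] TCP [ 0.5051 -0.1601  0.0046]
```

```bash
python3 -m pendant '[[1,[-6,-2,8],[0,0,0]],[1,[-4,0,8],[0,0,0]],[1,[0,0,0],[0,0,0]],[1,[0,0,0],[0,0,0]]]'; python3 n8.py; python3 -m pendant '[[1,[0,0,2],[0,0,0]],[1,[0,0,1],[0,0,0]],[1,[0,0,0],[0,0,0]],[1,[0,0,0],[0,0,0]]]'; python3 n8.py
```

```text
clock: 41.9
tool_pos: [0.504, -0.1628, 0.0068]
eef_rot: [0.704, 0.698, 0.093, -0.093]
contact_force: [-0.2, 0.8, -2.6]
opening: 0.243
finger_force: 59.6
above shift in A axes [ 12.3   1.  -34.9] in B axes [ 12.2   1.  -34.9] turn [-0.1 -0.1  0.3] TCP [ 0.5051 -0.1601  0.0436]
at shift in A axes [2.1 1.  2.8] in B axes [2.1 1.  2.8] turn [-0.1 -0.1  0.3] TCP [ 0.5051 -0.1601  0.0046]
clock: 42.4
tool_pos: [0.5042, -0.1622, 0.0045]
eef_rot: [0.704, 0.698, 0.093, -0.092]
contact_force: [-1.7, -1.0, 5.7]
opening: 0.248
finger_force: 59.6
above shift in A axes [ 12.2   0.8 -37.2] in B axes [ 12.2   0.8 -37.2] turn [-0.1 -0.1  0.4] TCP [ 0.5051 -0.1601  0.0436]
at shift in A axes [2.1 0.8 0.4] in B axes [2.1 0.8 0.4] turn [-0.1 -0.1  0.4] TCP [ 0.5051 -0.1601  0.0046]
```

On the bench. Release, retreat, and check.

```bash
python3 -m pendant '[[0.4,[0,0,0],[0,0,0]],[0,[0,0,0],[0,0,0]],[0,[0,0,0],[0,0,0]],[0,[8,0,-30],[0,0,0]],[0,[12,0,-50],[0,0,0]],[0,[0,0,-55],[0,0,0]],[0,[-40,0,-30],[0,0,0]],[0,[0,0,0],[0,0,0]]]'; python3 - <<'E'
from h import *
from plant import cams
import pickle
d=wrist();t=cams.snapshot("top");s=cams.snapshot("scene");s0=pickle.load(open("scene0.pkl","rb"));t0=pickle.load(open("top0.pkl","rb"))
for n,x,roi in(("w",d,None),("top",t,(230,140,420,235))):
  for nm,lo,hi in(("o",[6,130,70],[19,255,255]),("r",[0,150,60],[5,255,255])):
    print(n,nm,[(c.tolist(),int(k[4]),onz(x,c,.024).round(3)[:2].tolist()) for c,k in blobs(x,lo,hi,roi,15)[1]])
# blade: bright line ahead of the grip in wrist view -> tip; knob shift (tank lean) in both cameras
for nm,lo,hi,roi in(("redknob",[0,150,80],[6,255,255],(360,120,410,150)),):
  print("scene",[blobs(x,lo,hi,roi,2)[1] for x in(s0,s)])
print("top",[blobs(x,[0,130,80],[8,255,255],(190,165,210,190),2)[1] for x in(t0,t)])
# lid front edge column in top images along row 200
for x in(t0,t):
  g=cv2.cvtColor(x["img"],cv2.COLOR_RGB2GRAY)[195:205,245:275].mean(0);print(g.round().astype(int).tolist())
for x in(s0,s):
  m,b=blobs(x,[105,150,50],[125,255,220],(325,140,405,200),20);print([(c.tolist(),k.tolist()) for c,k in b])
E
```

```text
clock: 43.4
tool_pos: [0.5041, -0.2297, 0.1594]
eef_rot: [0.706, 0.697, 0.093, -0.089]
contact_force: [-0.5, -0.0, -0.2]
opening: 0.499
finger_force: 0.0
w o [([315.6, 201.0], 141, [0.502, -0.202]), ([23.1, 238.4], 99, [0.195, -0.237])]
w r [([575.6, 23.2], 4168, [0.779, -0.019])]
top o [([380.5, 186.2], 24, [0.502, -0.2])]
top r [([262.4, 206.7], 103, [0.439, 0.18])]
scene [[(array([388.3, 138.7]), array([387, 138,   3,   3,   6], dtype=int32))], [(array([389.3, 138.9]), array([388, 138,   3,   3,   7], dtype=int32))]]
top [[(array([196.8, 177.8]), array([196, 177,   3,   3,   6], dtype=int32))], [(array([196.1, 176.9]), array([195, 176,   3,   3,   8], dtype=int32))]]
[133, 143, 145, 145, 141, 132, 129, 133, 134, 132, 120, 91, 64, 66, 74, 93, 119, 130, 130, 129, 129, 129, 129, 129, 130, 131, 130, 129, 128, 130]
[158, 168, 169, 168, 164, 153, 148, 151, 150, 132, 88, 59, 66, 74, 78, 95, 121, 142, 148, 148, 148, 148, 148, 147, 148, 148, 149, 149, 150, 152]
[([389.2, 162.4], [381, 150, 17, 26, 119]), ([348.4, 163.3], [335, 158, 29, 11, 73])]
[([389.7, 161.3], [381, 149, 18, 25, 134]), ([348.5, 160.3], [335, 155, 28, 11, 75])]
```

```bash
python3 -m pendant '[[0,[0,0,-30],[0,0,0]],[0,[0,0,0],[0,0,0]],[0,[0,0,0],[0,0,0]]]'; python3 -c "
from plant import r;print(r.finish_job())"
```

```text
clock: 43.92
tool_pos: [0.5031, -0.2307, 0.186]
eef_rot: [0.703, 0.699, 0.093, -0.094]
contact_force: [0.1, -0.7, -0.6]
opening: 0.503
finger_force: 0.0
the job is handed in; nothing more can be done
None
```

I handed the job in at 43.9 s of the 72 s allowed, with no verdict returned: by camera and force readings the tank stands about level on the red shim, the bar lies on the bench clear of the plate, and the robot touches nothing.

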